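# Load a fresh seal roll from behind the decorating jars

## Task

The label dispenser is empty and the fresh roll of red seal stickers stands at the back of the grey-green organiser, boxed in by three decorating jars. First stand all three jars upright on the empty aluminium tray, then lift the roll out and seat it fully down over the dispenser's spindle. Finally put every jar back upright in the same organiser bay that it came from; do not knock a jar over on the way.

Things in the scene. Friction and masses are not known exactly. Their poses are not given: they have to be found in the camera images.
- jar_blue_mid (a point): Upright jar, blue label, black cap with a round blue dot (31 mm) on top; 41 mm diameter at the cap and body, 105 mm high, about 0.11 kg. Point: on its axis, half-way up (52.5 mm above its underside), z up. Starts upright in one of the three bays round the roll, any jar in any bay. Grasp across the cap or upper body.
- jar_yellow_mid (a point): Upright jar, dark brown and black label, black cap with a round yellow dot (31 mm) on top; 41 mm diameter at the cap and body, 105 mm high, about 0.11 kg. Point: on its axis, half-way up (52.5 mm above its underside), z up. Starts upright in one of the three bays round the roll, any jar in any bay. Grasp across the cap or upper body.
- jar_green_mid (a point): Upright jar, green label, black cap with a round green dot (31 mm) on top; 44 mm diameter at the cap and body, 108 mm high, about 0.11 kg. Point: on its axis, half-way up (54 mm above its underside), z up. Starts upright in one of the three bays round the roll, any jar in any bay. Grasp across the cap or upper body.
- seal_roll_mid (a point): White roll of round red seal stickers with brown card core, lying flat: 66 mm outer diameter, 36 mm high, open bore 26 mm, 0.09 kg. Point: on its axis, half-way up (18 mm above its underside), z up. Starts on the floor of the organiser's back middle bay, close to the back panel: grasp it across its diameter, along the organiser's y, once the jars beside it are gone.
- organiser: Fixed grey-green organiser 139 (x) by 202 (y) mm, floor 3 mm, rims 10 mm high, back panel 60 mm high at +x. Origin: underside centre; x from front to back. Bay centres (mm): back middle (31.5, 0) holds the roll; back left (31.5, 68), back right (31.5, -68), 70 x 60 inside, and front middle (-36.5, 0), 60 x 70, hold the jars within 3 mm of centre. 34 mm steel nozzles stay in the front corners.
- side_tray: Fixed small aluminium tray, 190 mm (its x) by 120 mm (its y), on 16 mm rubber feet: floor 18 mm, rolled rim 33 mm above the table. Origin: table height, under its centre; x along its length. The side area for the jars, empty at the start, left or right of the organiser; three jars fit in a line along x, 65 mm apart.
- spindle_seat (a point): Centre of the dispenser's seat disc, on the spindle axis, 25 mm above the table. Fixed dark base plate 130 x 100 mm, top at 22 mm; aluminium seat disc 52 mm; upright steel spindle 13 mm thick, 45 mm above the seat, tapered tip. A seated roll's point is 18 mm above this one. A peel roller (top 46 mm) stands 74 mm to the -x side; the y sides are free. Left or right of the organiser.

How it is judged:
On the way, in this order (a step that is already met when the one before it is completed fails the run):
1. all three jars stand upright on the aluminium tray, with the roll still in its bay (x of jar_blue_mid in the frame of side_tray between -0.095 and 0.095 m and y of jar_blue_mid in the frame of side_tray between -0.06 and 0.06 m and z of each of jar_blue_mid, jar_yellow_mid, jar_green_mid in the frame of side_tray below 0.08 m and angle between each of jar_blue_mid, jar_yellow_mid, jar_green_mid's own z axis and vertical below 0.12 rad and x of jar_yellow_mid in the frame of side_tray between -0.095 and 0.095 m and y of jar_yellow_mid in the frame of side_tray between -0.06 and 0.06 m and x of jar_green_mid in the frame of side_tray between -0.095 and 0.095 m and y of jar_green_mid in the frame of side_tray between -0.06 and 0.06 m and distance of seal_roll_mid from where it was at the start of the episode below 0.03 m), for 0.2 s.
2. the seal roll is seated on the dispenser's spindle (horizontal distance between seal_roll_mid and spindle_seat below 0.01 m and z of seal_roll_mid in the frame of spindle_seat between 0.014 and 0.022 m and angle between seal_roll_mid's own z axis and vertical below 0.08 rad), for 0.2 s.
At the end, for the whole second after the job is handed in: Roll flat on the spindle seat (axis within 10 mm of the spindle, mid point 14 to 22 mm above the seat, tilt under 0.08 rad); each jar upright (tilt under 0.08 rad) on the organiser floor within 22 mm of where that same jar stood at the start; all four at rest (all of step 2 and distance of each of jar_blue_mid, jar_yellow_mid, jar_green_mid from where it was at the start of the episode below 0.022 m and angle between each of jar_blue_mid, jar_yellow_mid, jar_green_mid's own z axis and vertical below 0.08 rad and z of each of jar_blue_mid, jar_yellow_mid, jar_green_mid in the frame of organiser below 0.0615 m and linear speed of each of jar_blue, jar_yellow, jar_green, seal_roll below 0.02 m/s); the robot touches nothing.
It fails at once if a jar is knocked over (angle between any of jar_blue_mid, jar_yellow_mid, jar_green_mid's own z axis and vertical above 0.7 rad).
It also fails if it takes over 125 s, if anything falls off the work surface, if the arm or the gripper's body presses on something with over 40 N, if the wrist force passes 120 N, or if a joint passes its speed limit or range.

## Robot

A 6-joint arm with a two-finger parallel gripper is mounted at the origin on the work surface; the furniture and walls round the work are solid. World frame = base frame: x ahead of the robot, y to its left, z up, the work surface at z = 0. Lengths are in m, angles in rad, forces in N, time in s.
With the tool pointing down it reaches from about 0.425 to 0.95 m from the base axis. Payload 3.5 kg.
Tool frame: the origin (TCP) lies at the very end of the fingers, on their centre line; the grasp point (between the pads) lies robot.tcp_to_grasp behind it (robot.tcp_to_grasp is the distance from the TCP to the grasp point, in m); x points along the fingers, z is the direction in which the jaws open and shut, and the axes are right-handed (so a half turn about x gives the same grasp; the last joint's range is limited). The gripper opens to 85 mm and grips with 20 to 120 N. Pads are 22 mm wide; open, the fingers measure 114 mm over their backs; the gripper's body (76 mm by 85 mm) begins 54 mm behind the grasp point. The pads swing forward as they close: fully open they stand 13 mm farther back than shut.
Start: joints at [1.192, 0.286, 1.577, -0, 1.279, -0.15], TCP at [0.153, 0.657, 0.231] pointing down, gripper open.
Joint ranges: [-2.77, 2.77], [-0.9, 2.22], [0.21, 2.48], [-1.53, 4.67], [0.24, 2.81], [-2.84, 2.84]. Speed limits (rad/s): [2.79, 2.79, 3.14, 3.14, 3.14, 3.14].

## Interface

Orientations are given as a unit quaternion [x, y, z, w].
In Python, from rig import robot, imaging gives the robot as it stands.
- The arm moves only by the tool send_rows, never from a script. Its argument "targets" is a list of rows, each an object of numbers: "wx", "wy", "wz": the turn, a rotation vector about the tool's x, y, z in rad; "dx", "dy", "dz": the shift along the tool's x, y, z in cm; "claw": the closure, from 0 (fully open) to 1 (shut). In form: [{"wx": .., "wy": .., "wz": .., "dx": .., "dy": .., "dz": .., "claw": ..}, ...]. A call has 1 to 8 rows; each row is the pose to reach, as a shift and turn from the pose commanded when the call began, along the tool's axes at that moment; what a row does not reach only later rows make up. A row lasts 1/10 s, in which the tool goes at most 50 mm and 8.59 degrees, less where a joint would pass 70% of its speed; a pose out of reach is approached as far as the arm can. A call with a gripper value outside its range is refused whole. The fingers move at their own pace and stop on an object; "newtons" is the grip in N (left out, the last holds). Time passes only in rows, so rows that repeat a pose let the fingers close. It gives the time, the measured TCP pose, the force and the opening at its end, in the units of the state.
- robot.read_state(): the state, without advancing time (a new reading comes with each control period).
- imaging.snapshot(name): name is "scene" or "top" or "wrist"; returns a dict with "color" (420x560x3 uint8, blue, green, red), "fx", "fy", "cx", "cy" (pixels), "origin" and "orientation" of the camera in the world; the wrist camera has in their place "hand_eye" (4x4, takes a point from camera to tool coordinates, whose origin is the TCP and whose axes are the tool frame's). Camera axes: x right, y up, looking along -z (the intrinsics and any distortion apply to the point x, -y, -z); pixel columns grow to the right and rows downward; lengths in m; the calibration is good to about 2 mm. A picture is of the moment at which its call begins: read the wrist's pose just before it. There is no depth.
- robot.close_job(): hands the job in, once; it reports no verdict.
The state is a dict: "clock": time; "q": joint angles; "joint_vel": joint speeds; "joint_torque": joint torques, N m; "tool_pos": TCP position; "ee_rot": TCP orientation; "force": force on the tool from outside, world axes, zero at the start; "torque": the same for the moment, N m; "grip_width": opening from 0.0 (shut) to 1.0 (fully open).
Only numpy, scipy, OpenCV 4.12 (cv2) and the standard library are available. Lean on these libraries where they do the work, as an engineer would, in place of code of your own. Each camera call takes 0.05 s, during which the arm holds its last target.

## Working session

There is one attempt and no reset: what is moved stays moved. The work goes in short steps, Python scripts to look and compute and a tool call to move; the robot and the scene stay as the last step left them, time stands still between calls to the robot, and variables do not carry over. Pictures are saved under pics/ and viewed, and the job is handed in when it is done.

Besides the shell and the picture viewer there is one more tool, called after "Emit:" as name(argument=value, ...) on one line, values as JSON. send_rows: Moves the arm, as the interface text tells. Its arguments: {"type":"object","properties":{"targets":{"type":"array","items":{"type":"object","properties":{"wx":{"type":"number"},"wy":{"type":"number"},"wz":{"type":"number"},"dx":{"type":"number"},"dy":{"type":"number"},"dz":{"type":"number"},"claw":{"type":"number"}}}},"newtons":{"type":"number"}},"required":["targets"]}

```bash
ls; mkdir -p pics
python3 - <<'E'
from rig import robot, imaging
import cv2
s=robot.read_state()
for k in s: print(k,s[k])
print(robot.tcp_to_grasp)
for n in ["scene","top","wrist"]:
    d=imaging.snapshot(n); cv2.imwrite(f"pics/{n}0.png",d["color"])
    print(n,{k:v for k,v in d.items() if k!="color"})
E
```

```text
pics
clock 0.0
q [ 1.19200773e+00  2.87197787e-01  1.57817427e+00  1.61022165e-05
  1.27861104e+00 -1.50044807e-01]
joint_vel [-8.72972889e-05  1.35627200e-03  8.09393771e-04 -3.31174958e-04
  1.74665119e-04 -2.01450408e-03]
joint_torque [ 2.97727738e-04 -4.05980122e+01 -2.92626089e+01 -4.72211480e-05
  5.77806146e-03  9.13120140e-07]
tool_pos [0.15280977 0.65679984 0.22992725]
ee_rot [-0.4400863   0.55453105  0.43925444  0.55305958]
force [ 0.87282563 -1.15661963 -0.79406185]
torque [ 0.00596165 -0.04833736  0.00191913]
grip_width 0.9998047578204649
0.0187
scene {'fx': 495.95552997378576, 'fy': 495.95552997378576, 'cx': 282.7196736095507, 'cy': 215.47510751382535, 'origin': array([-0.02970593, -0.4998136 ,  0.65231028]), 'orientation': array([ 0.41873212, -0.15997598, -0.31303632,  0.83730482])}
top {'fx': 513.7415263634025, 'fy': 513.7415263634025, 'cx': 275.70584682662906, 'cy': 213.19630231305834, 'origin': array([0.3702813 , 0.0786147 , 1.16145582]), 'orientation': array([ 0.04486784, -0.03758897, -0.70571845,  0.70607041])}
wrist {'fx': 364.35506976551886, 'fy': 364.35506976551886, 'cx': 278.2490459395198, 'cy': 209.63171066498725, 'hand_eye': array([[-3.68073584e-04,  2.91931600e-01, -9.56439128e-01,
        -1.41584377e-01],
       [ 5.15066727e-04,  9.56439121e-01,  2.91931400e-01,
         7.44767271e-02],
       [ 9.99999800e-01, -3.85177735e-04, -5.02404229e-04,
        -9.32733343e-04],
       [ 0.00000000e+00,  0.00000000e+00,  0.00000000e+00,
         1.00000000e+00]])}
```

View pics/top0.png

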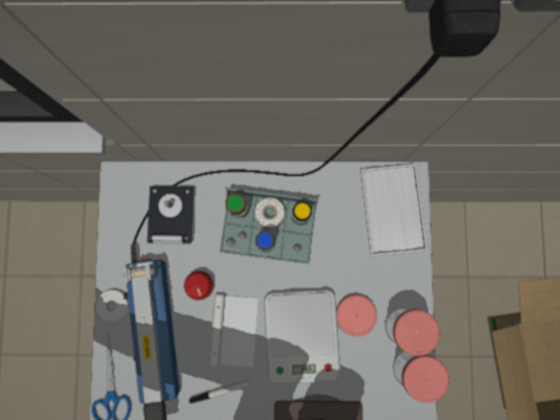

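View pics/scene0.png

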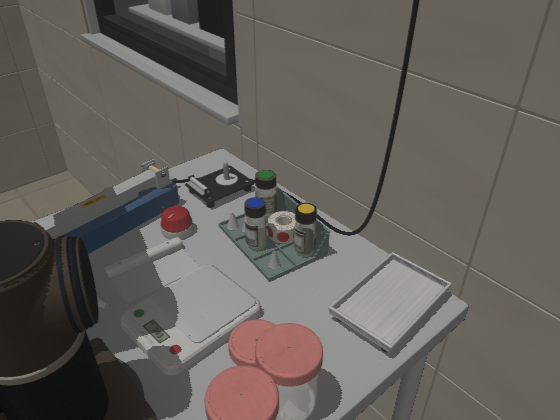

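View pics/wrist0.png

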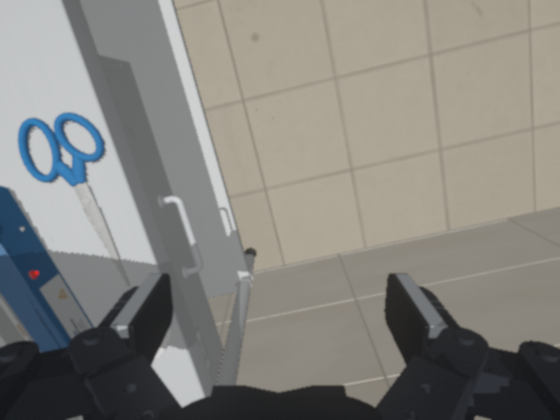

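```bash
cat > h.py <<'E'
import numpy as np, cv2
from scipy.spatial.transform import Rotation as R
from rig import robot, imaging
def snap(n,save=None):
    s=robot.read_state(); d=imaging.snapshot(n)
    if n=="wrist":
        T=np.eye(4);T[:3,:3]=R.from_quat(s["ee_rot"]).as_matrix();T[:3,3]=s["tool_pos"]
        M=T@d["hand_eye"]; d["Rm"]=M[:3,:3]; d["o"]=M[:3,3]
    else: d["Rm"]=R.from_quat(d["orientation"]).as_matrix(); d["o"]=np.array(d["origin"])
    if save: cv2.imwrite(f"pics/{save}.png",d["color"])
    return d
def ray(d,u,v):
    r=d["Rm"]@np.array([(u-d["cx"])/d["fx"],-(v-d["cy"])/d["fy"],-1.]); return r/np.linalg.norm(r)
def onz(d,u,v,z):
    r=ray(d,u,v); return d["o"]+r*(z-d["o"][2])/r[2]
def proj(d,p):
    c=d["Rm"].T@(np.asarray(p)-d["o"]); return d["cx"]+d["fx"]*c[0]/-c[2], d["cy"]-d["fy"]*c[1]/-c[2]
def blobs(img,lo,hi,minA=20):
    m=cv2.inRange(cv2.cvtColor(img,cv2.COLOR_BGR2HSV),np.array(lo),np.array(hi))
    n,l,st,c=cv2.connectedComponentsWithStats(m)
    return [(st[i,4],c[i].round(2),st[i,:4]) for i in range(1,n) if st[i,4]>=minA]
def crop(d,x0,x1,y0,y1,k,name):
    cv2.imwrite(f"pics/{name}.png",cv2.resize(d["color"][y0:y1,x0:x1],None,fx=k,fy=k,interpolation=cv2.INTER_CUBIC))
E
python3 - <<'E'
from h import *
d=snap("top"); s=snap("scene")
print(d["Rm"].round(3))
crop(d,130,330,155,275,4,"tc1"); crop(d,340,440,150,265,5,"tc2")
crop(s,180,340,140,280,4,"sc1")
for n,lo,hi,z in [("blue",(110,150,80),(130,255,255),.108),("yel",(20,180,120),(32,255,255),.108),("grn",(50,120,50),(75,255,255),.111)]:
    for nm,D in (("top",d),("scene",s)):
        for b in blobs(D["color"],lo,hi): print(n,nm,b,onz(D,*b[1],z).round(4))
E
```

```text
[[ 0.001  0.993 -0.116]
 [-1.    -0.    -0.01 ]
 [-0.01   0.116  0.993]]
blue top (np.int32(174), array([264.22, 239.77]), array([257, 233,  15,  15], dtype=int32)) [0.4388 0.1131 0.108 ]
blue scene (np.int32(114), array([254.44, 202.17]), array([247, 198,  16,   9], dtype=int32)) [0.4397 0.1141 0.108 ]
yel top (np.int32(193), array([301.94, 210.46]), array([295, 203,  15,  16], dtype=int32)) [0.4994 0.0354 0.108 ]
grn top (np.int32(175), array([234.86, 202.37]), array([228, 195,  15,  15], dtype=int32)) [0.5159 0.1739 0.111 ]
grn scene (np.int32(89), array([265.48, 174.13]), array([259, 171,  14,   8], dtype=int32)) [0.5166 0.1741 0.111 ]
```

View pics/tc1.png

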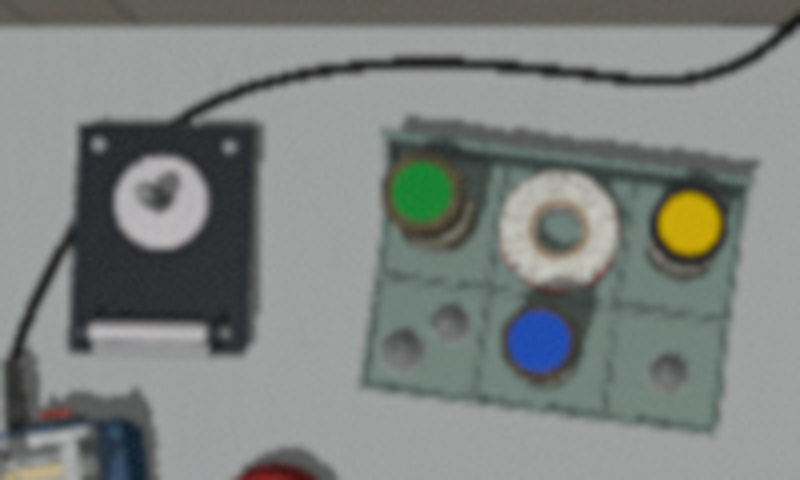

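View pics/tc2.png

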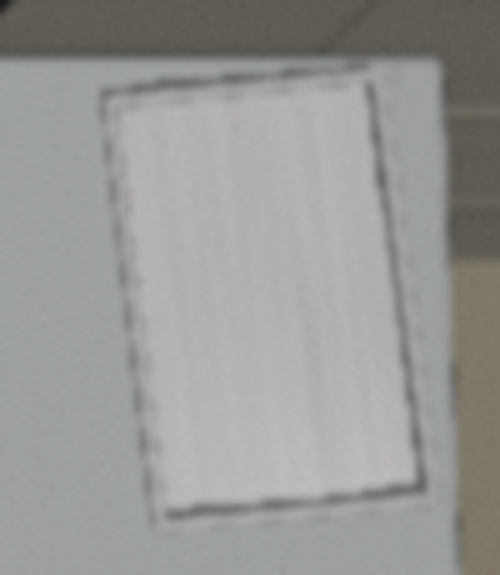

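View pics/sc1.png

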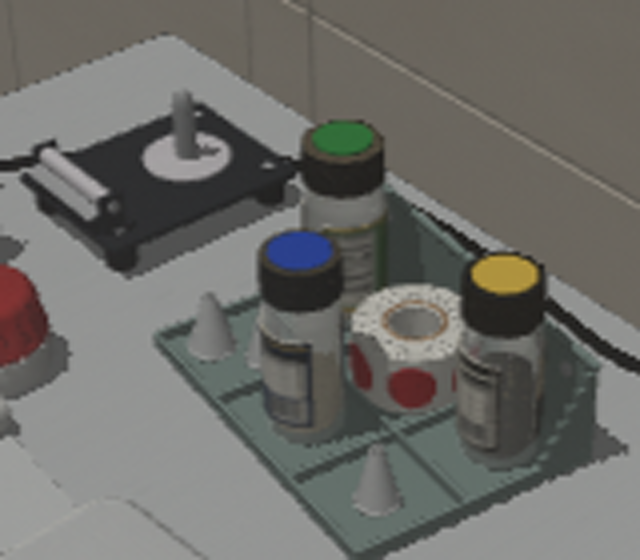

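Run:
```python
from h import *
d=snap("top"); s=snap("scene")
print("tool axes cols\n",R.from_quat(robot.read_state()["ee_rot"]).as_matrix().round(3))
# tray
C=[(103,92),(375,68),(425,490),(157,522)]
P=np.array([onz(d,340+u/5,150+v/5,.033) for u,v in C]); print("tray",P.round(4).tolist(),P.mean(0).round(4))
e=P[0]+P[1]-P[2]-P[3]; print("yaw",np.degrees(np.arctan2(e[1],e[0])),np.linalg.norm(e[:2])/2,np.linalg.norm((P[0]-P[1])[:2]))
# scene tray rim corners (by eye)
for u,v in [(399,258),(450,293),(387,348),(333,302)]: print("tray scene",onz(s,u,v,.033).round(4))
# organiser rims
for n,u,v,z in [("FL",362,387,.01),("FR",715,432,.01),("BL",385,130,.06),("BR",748,185,.0),("roll",560,228,.039),("bore",560,228,.039),("disc",161,203,.025),("pTL",80,123,.022),("pTR",260,123,.022),("pBL",70,350,.022),("pBR",246,350,.022),("edge",20,25,0),("edge2",700,25,0)]:
    print(n,onz(d,130+u/4,155+v/4,z).round(4))
g=d["color"]
b=[x for x in blobs(g,(0,0,150),(180,40,255),60)]; 
for x in b: print("white",x)
# lamp on wall
wx=onz(d,300,161,0)[0]; r=ray(d,465,50); t=(wx-d["o"][0])/r[0]; print("wall",wx,"lamp",d["o"]+t*r)
```

```text
tool axes cols
 [[-0.    -0.974  0.227]
 [-0.001  0.227  0.974]
 [-1.     0.    -0.001]]
tray [[0.6031, -0.0989, 0.033], [0.6139, -0.2203, 0.033], [0.4259, -0.2364, 0.033], [0.4118, -0.1191, 0.033]] [ 0.5137 -0.1687  0.033 ]
yaw 5.453228084237271 0.19056093479808095 0.1218221247260223
tray scene [ 0.5967 -0.1203  0.033 ]
tray scene [ 0.5909 -0.2353  0.033 ]
tray scene [ 0.4163 -0.239   0.033 ]
tray scene [ 0.4224 -0.1175  0.033 ]
FL [0.4183 0.2141 0.01  ]
FR [0.3934 0.0167 0.01  ]
BL [0.5556 0.1976 0.06  ]
BR [ 0.5338 -0.0035  0.    ]
roll [0.5045 0.1028 0.039 ]
bore [0.5045 0.1028 0.039 ]
disc [0.5203 0.3262 0.025 ]
pTL [0.5661 0.3737 0.022 ]
pTR [0.5661 0.2722 0.022 ]
pBL [0.4382 0.3755 0.022 ]
pBR [0.4383 0.2775 0.022 ]
edge [0.6273 0.4159 0.    ]
edge2 [0.6268 0.0234 0.    ]
white (np.int32(2758), array([ 48.62, 137.73]), array([  0, 123, 102,  29], dtype=int32))
white (np.int32(6959), array([144.57, 207.92]), array([ 97, 162, 225, 142], dtype=int32))
white (np.int32(34079), array([320.05, 270.83]), array([138, 162, 298, 258], dtype=int32))
white (np.int32(304), array([169.95, 20
[... 217 characters left out ...]
pe=int32))
white (np.int32(807), array([141.88, 295.63]), array([132, 263,  20,  61], dtype=int32))
white (np.int32(684), array([ 98.73, 371.48]), array([ 92, 342,  15,  59], dtype=int32))
white (np.int32(974), array([127.11, 381.9 ]), array([113, 351,  30,  69], dtype=int32))
white (np.int32(1855), array([205.49, 401.75]), array([168, 374,  74,  46], dtype=int32))
white (np.int32(181), array([150.81, 395.01]), array([143, 387,  17,  15], dtype=int32))
white (np.int32(107), array([121.41, 409.25]), array([117, 401,   9,  17], dtype=int32))
white (np.int32(68), array([101.29, 410.69]), array([ 97, 405,   9,  13], dtype=int32))
wall 0.6274262685825425 lamp [ 0.62742627 -0.1344277   0.59047361]
```

Emit:
send_rows(targets=[{"wx": -0.115,"dx": -1.5,"claw": 0},{"wx": -0.229,"dx": -3,"claw": 0},{"wx": -0.229,"dx": -3,"claw": 0}])

```text
invalid input at $.targets[0]: expected keys wx, wy, wz, dx, dy, dz, claw
```

Emit:
send_rows(targets=[{"wx": -0.115,"wy": 0,"wz": 0,"dx": -1.5,"dy": 0,"dz": 0,"claw": 0},{"wx": -0.229,"wy": 0,"wz": 0,"dx": -3,"dy": 0,"dz": 0,"claw": 0},{"wx": -0.229,"wy": 0,"wz": 0,"dx": -3,"dy": 0,"dz": 0,"claw": 0}])

```text
clock: 0.65
tool_pos: [0.1535, 0.6586, 0.2643]
ee_rot: [-0.499, 0.498, 0.501, 0.502]
force: [0.5, -0.8, 0.4]
grip_width: 1.0
```

Emit:
send_rows(targets=[{"wx": 0,"wy": 0,"wz": 0,"dx": 0,"dy": -2,"dz": -3.5,"claw": 0},{"wx": 0,"wy": 0,"wz": 0,"dx": 0,"dy": -4,"dz": -7.5,"claw": 0},{"wx": 0,"wy": 0,"wz": 0,"dx": 0,"dy": -6,"dz": -11.5,"claw": 0},{"wx": 0,"wy": 0,"wz": 0,"dx": 0,"dy": -8,"dz": -15.5,"claw": 0},{"wx": 0,"wy": 0,"wz": 0,"dx": 0,"dy": -10.5,"dz": -19.5,"claw": 0},{"wx": 0,"wy": 0,"wz": 0,"dx": 0,"dy": -13,"dz": -23.5,"claw": 0},{"wx": 0,"wy": 0,"wz": 0,"dx": 0,"dy": -15.5,"dz": -27.5,"claw": 0},{"wx": 0,"wy": 0,"wz": 0,"dx": 0,"dy": -18,"dz": -31.5,"claw": 0}])

```text
clock: 1.45
tool_pos: [0.3335, 0.3406, 0.2607]
ee_rot: [-0.499, 0.501, 0.499, 0.501]
force: [1.2, -0.9, 0.3]
grip_width: 0.998
```

Emit:
send_rows(targets=[{"wx": 0,"wy": 0,"wz": 0,"dx": 0,"dy": -2,"dz": -4,"claw": 0},{"wx": 0,"wy": 0,"wz": 0,"dx": 0,"dy": -4,"dz": -8,"claw": 0},{"wx": 0,"wy": 0,"wz": 0,"dx": 0,"dy": -6,"dz": -12,"claw": 0},{"wx": 0,"wy": 0,"wz": 0,"dx": 0,"dy": -8,"dz": -16,"claw": 0},{"wx": 0,"wy": 0,"wz": 0,"dx": 0,"dy": -10.5,"dz": -20,"claw": 0},{"wx": 0,"wy": 0,"wz": 0,"dx": 0,"dy": -13,"dz": -24,"claw": 0},{"wx": 0,"wy": 0,"wz": 0,"dx": 0,"dy": -13,"dz": -25.5,"claw": 0},{"wx": 0,"wy": 0,"wz": 0,"dx": 0,"dy": -13,"dz": -25.5,"claw": 0}])

```text
clock: 2.25
tool_pos: [0.4634, 0.0855, 0.2605]
ee_rot: [-0.498, 0.502, 0.499, 0.501]
force: [0.1, 0.1, -0.5]
grip_width: 0.996
```

Run:
```python
from h import *
d=snap("wrist","w1"); print(robot.read_state()["tool_pos"],robot.read_state()["q"].round(3) if hasattr(robot.read_state()["q"],'round') else robot.read_state()["q"])
for n,lo,hi,z in [("blue",(110,150,60),(130,255,255),.108),("yel",(20,150,100),(32,255,255),.108),("grn",(50,120,50),(75,255,255),.111)]:
    for b in blobs(d["color"],lo,hi,100): print(n,b,onz(d,*b[1],z).round(4))
```

```text
[0.46301147 0.08677736 0.26058634] [-0.031 -0.201  2.027  0.     1.317 -1.598]
blue (np.int32(1091), array([313.42, 162.28]), array([295, 144,  38,  37], dtype=int32)) [0.4382 0.1134 0.108 ]
yel (np.int32(990), array([222.  , 233.02]), array([204, 216,  37,  35], dtype=int32)) [0.499  0.0361 0.108 ]
grn (np.int32(887), array([381.91, 250.61]), array([365, 235,  35,  32], dtype=int32)) [0.5149 0.1741 0.111 ]
```

View pics/w1.png

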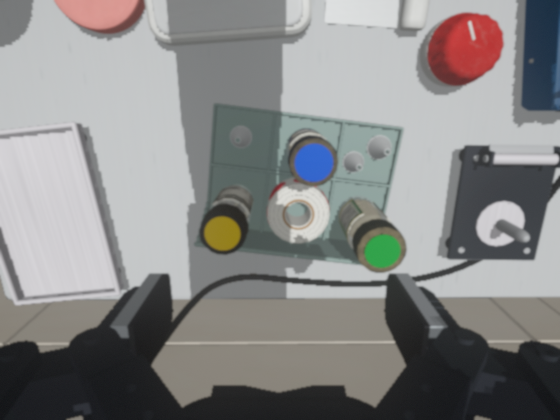

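Run:
```python
from h import *
d=snap("wrist")
crop(d,0,140,110,320,3,"w1tray"); crop(d,240,420,150,290,4,"w1roll"); crop(d,430,560,130,280,4,"w1disp")
for b in blobs(d["color"],(0,0,150),(180,60,255),300): print(b)
for n,u,v,z in [("t FL",75,123,.033),("t BL",120,290,.033),("roll",298,211,.039),("disc",500,223,.025)]: print(n,onz(d,u,v,z).round(4))
```

```text
(np.int32(47769), array([ 91.45, 158.14]), array([  0,   0, 196, 306], dtype=int32))
(np.int32(42541), array([393.16, 119.32]), array([275,   0, 285, 281], dtype=int32))
(np.int32(5697), array([510.35, 269.5 ]), array([416, 187, 144, 112], dtype=int32))
(np.int32(1326), array([496.86, 222.18]), array([475, 202,  48,  45], dtype=int32))
(np.int32(1250), array([332.74, 292.15]), array([285, 283, 101,  16], dtype=int32))
(np.int32(796), array([272.66, 342.33]), array([165, 341, 229,   4], dtype=int32))
t FL [ 0.4106 -0.1144  0.033 ]
t BL [ 0.5954 -0.0939  0.033 ]
roll [0.5005 0.1066 0.039 ]
disc [0.5194 0.3288 0.025 ]
```

View pics/w1disp.png

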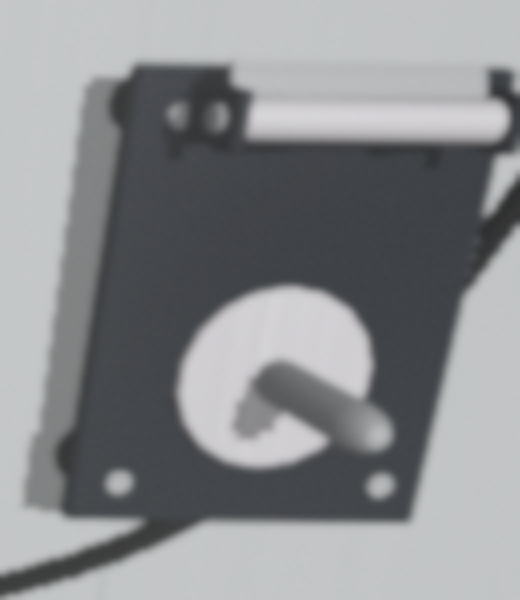

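View pics/w1roll.png

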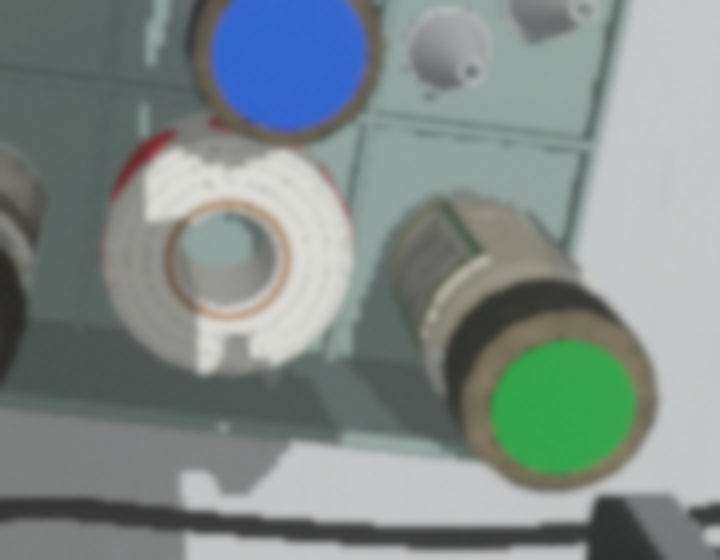

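View pics/w1tray.png

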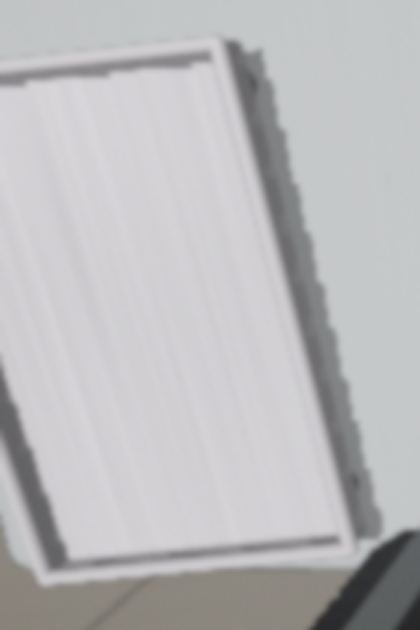

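Emit:
send_rows(targets=[{"wx": 0,"wy": 0,"wz": 0,"dx": 2,"dy": -1.8,"dz": -2.5,"claw": 0},{"wx": 0,"wy": 0,"wz": 0,"dx": 4,"dy": -3.6,"dz": -5,"claw": 0},{"wx": 0,"wy": 0,"wz": 0,"dx": 8,"dy": -3.6,"dz": -5,"claw": 0},{"wx": 0,"wy": 0,"wz": 0,"dx": 10,"dy": -3.6,"dz": -5,"claw": 0},{"wx": 0,"wy": 0,"wz": 0,"dx": 10,"dy": -3.6,"dz": -5,"claw": 0}])

```text
clock: 2.85
tool_pos: [0.4962, 0.0391, 0.1573]
ee_rot: [-0.498, 0.501, 0.503, 0.498]
force: [-0.1, -0.2, -0.6]
grip_width: 0.997
```

Run:
```python
from h import *
d=snap("wrist","w2"); print(robot.read_state()["tool_pos"])
for n,lo,hi,z in [("blue",(110,150,60),(130,255,255),.108),("yel",(20,150,100),(32,255,255),.108),("grn",(50,120,50),(75,255,255),.111)]:
    for b in blobs(d["color"],lo,hi,100): print(n,b,onz(d,*b[1],z).round(4))
```

```text
[0.4977991  0.03886455 0.15979233]
blue (np.int32(2281), array([423.52, 133.39]), array([394, 104,  60,  61], dtype=int32)) [0.4383 0.1133 0.108 ]
yel (np.int32(2302), array([273.48, 243.5 ]), array([246, 218,  56,  52], dtype=int32)) [0.4993 0.0357 0.108 ]
grn (np.int32(2125), array([516.57, 271.75]), array([489, 247,  56,  50], dtype=int32)) [0.5153 0.174  0.111 ]
```

View pics/w2.png

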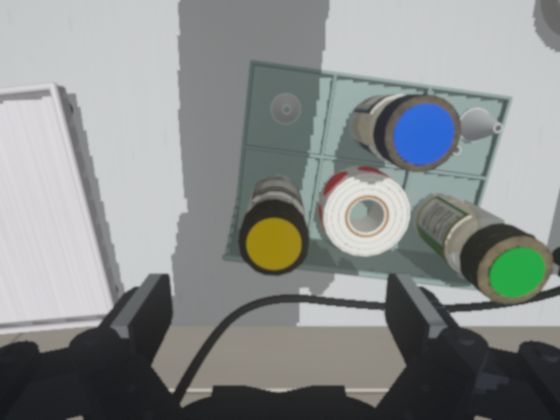

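Emit:
send_rows(targets=[{"wx": 0,"wy": 0,"wz": 0,"dx": 2,"dy": -0.1,"dz": -0.3,"claw": 0},{"wx": 0,"wy": 0,"wz": 0,"dx": 5,"dy": -0.1,"dz": -0.3,"claw": 0},{"wx": 0,"wy": 0,"wz": 0,"dx": 8,"dy": -0.1,"dz": -0.3,"claw": 0},{"wx": 0,"wy": 0,"wz": 0,"dx": 9.2,"dy": -0.1,"dz": -0.3,"claw": 0},{"wx": 0,"wy": 0,"wz": 0,"dx": 9.2,"dy": -0.1,"dz": -0.3,"claw": 0}])

```text
clock: 3.4
tool_pos: [0.4997, 0.0352, 0.069]
ee_rot: [-0.5, 0.5, 0.501, 0.499]
force: [-0.4, -0.7, 0.9]
grip_width: 1.003
```

Emit:
send_rows(targets=[{"wx": 0,"wy": 0,"wz": 0,"dx": 0,"dy": 0,"dz": 0,"claw": 0.4},{"wx": 0,"wy": 0,"wz": 0,"dx": 0,"dy": 0,"dz": 0,"claw": 0.7},{"wx": 0,"wy": 0,"wz": 0,"dx": 0,"dy": 0,"dz": 0,"claw": 0.7},{"wx": 0,"wy": 0,"wz": 0,"dx": 0,"dy": 0,"dz": 0,"claw": 0.7},{"wx": 0,"wy": 0,"wz": 0,"dx": 0,"dy": 0,"dz": 0,"claw": 0.7},{"wx": 0,"wy": 0,"wz": 0,"dx": 0,"dy": 0,"dz": 0,"claw": 0.7}], newtons=40)

```text
clock: 4.0
tool_pos: [0.5015, 0.0345, 0.071]
ee_rot: [-0.501, 0.499, 0.499, 0.501]
force: [-0.1, 1.1, 6.0]
grip_width: 0.467
```

Emit:
send_rows(targets=[{"wx": 0,"wy": 0,"wz": 0,"dx": -2,"dy": 0,"dz": 0,"claw": 0.7},{"wx": 0,"wy": 0,"wz": 0,"dx": -5,"dy": 0,"dz": 0,"claw": 0.7},{"wx": 0,"wy": 0,"wz": 0,"dx": -9,"dy": 0,"dz": 0,"claw": 0.7},{"wx": 0,"wy": 0,"wz": 0,"dx": -13,"dy": 0,"dz": 0,"claw": 0.7},{"wx": 0,"wy": 0,"wz": 0,"dx": -15,"dy": 0,"dz": 0,"claw": 0.7},{"wx": 0,"wy": 0,"wz": 0,"dx": -15,"dy": 0,"dz": 0,"claw": 0.7}])

```text
clock: 4.6
tool_pos: [0.5022, 0.0341, 0.2233]
ee_rot: [0.502, -0.498, -0.498, -0.502]
force: [0.3, -0.4, -0.5]
grip_width: 0.469
```

Run:
```python
from h import *
d=snap("wrist","w3"); t=snap("scene","s3"); st=robot.read_state();print(st["tool_pos"],st["force"],st["grip_width"])
crop(t,200,360,130,290,4,"s3c")
for b in blobs(d["color"],(20,150,100),(32,255,255),100): print(b,onz(d,*b[1],.258).round(4))
```

```text
[0.49964775 0.03445169 0.21839801] [ 0.0093743   0.36080557 -1.5891593 ] 0.46248165195743496
(np.int32(6043), array([277.49, 325.47]), array([231, 285,  94,  82], dtype=int32)) [0.501 0.033 0.258]
```

View pics/w3.png

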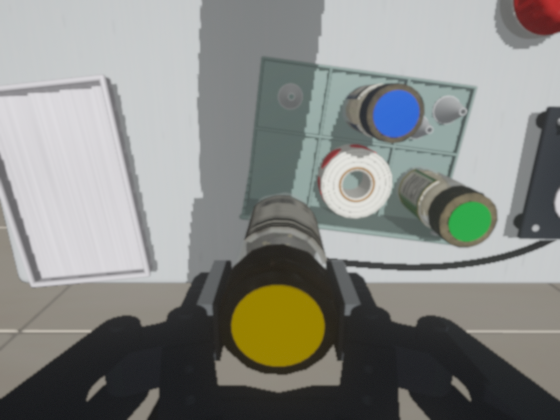

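View pics/s3.png

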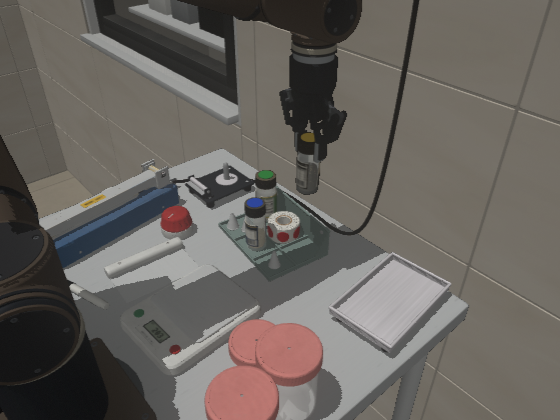

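Run:
```python
from h import *
d=snap("wrist"); crop(d,0,170,60,300,3,"w3t")
P=[onz(d,u,v,.033) for u,v in [(105,77),(149,272),(33,285)]]
print(np.array(P).round(4)); c=(P[0]+P[2])/2; e=P[1]-P[0]; f=P[1]-P[2]
print("centre",c.round(4),np.linalg.norm(e),np.linalg.norm(f),np.degrees(np.arctan2(e[1],e[0])),np.degrees(np.arctan2(-f[0],f[1])))
print("roll",onz(d,357,183,.039))
```

```text
[[ 0.4076 -0.1127  0.033 ]
 [ 0.5892 -0.0941  0.033 ]
 [ 0.6036 -0.2117  0.033 ]]
centre [ 0.5056 -0.1622  0.033 ] 0.18253154564575347 0.11844076550910901 5.822645273288348 6.980902991883901
roll [0.49766127 0.10466649 0.039     ]
```

View pics/w3t.png

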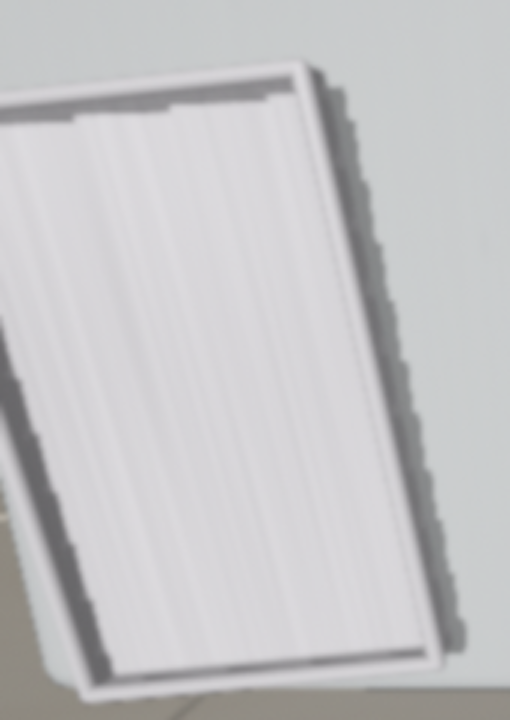

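Emit:
send_rows(targets=[{"wx": 0,"wy": 0,"wz": 0,"dx": 0,"dy": -1,"dz": -3,"claw": 0.7},{"wx": 0,"wy": 0,"wz": 0,"dx": 0,"dy": -2,"dz": -7,"claw": 0.7},{"wx": 0,"wy": 0,"wz": 0,"dx": 0,"dy": -3,"dz": -11,"claw": 0.7},{"wx": 0,"wy": 0,"wz": 0,"dx": 0,"dy": -4,"dz": -15,"claw": 0.7},{"wx": 0,"wy": 0,"wz": 0,"dx": 0,"dy": -5.4,"dz": -18,"claw": 0.7},{"wx": 0,"wy": 0,"wz": 0,"dx": 0,"dy": -5.8,"dz": -19.5,"claw": 0.7},{"wx": 0,"wy": 0,"wz": 0,"dx": 0,"dy": -5.8,"dz": -19.5,"claw": 0.7},{"wx": 0,"wy": 0,"wz": 0,"dx": 0,"dy": -5.8,"dz": -19.5,"claw": 0.7}])

```text
clock: 5.55
tool_pos: [0.5573, -0.1594, 0.2176]
ee_rot: [-0.499, 0.5, 0.501, 0.5]
force: [-0.5, 0.8, -0.8]
grip_width: 0.468
```

Run:
```python
from h import *
d=snap("wrist","w4"); t=snap("scene","s4"); st=robot.read_state();print(st["tool_pos"],st["force"],st["grip_width"],st["q"])
for b in blobs(d["color"],(20,150,100),(32,255,255),100): print(b,onz(d,*b[1],.258).round(4))
```

```text
[ 0.55758756 -0.1589073   0.21857294] [-0.40265869  0.44783202 -0.77228143] 0.46609832938525203 [-4.52724356e-01  9.00202016e-02  1.82696103e+00  4.24114605e-04
  1.22640421e+00 -2.02521895e+00]
(np.int32(6012), array([277.51, 325.44]), array([231, 285,  94,  82], dtype=int32)) [ 0.5526 -0.1606  0.258 ]
```

View pics/w4.png

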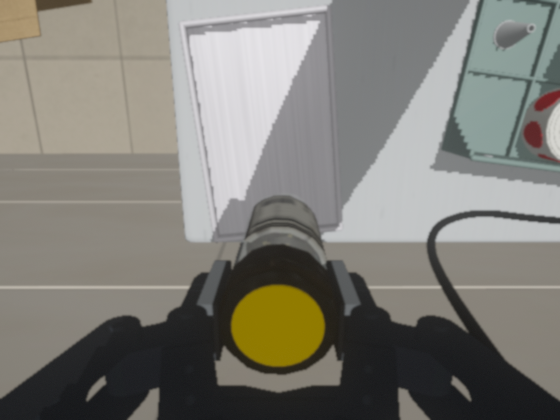

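View pics/s4.png

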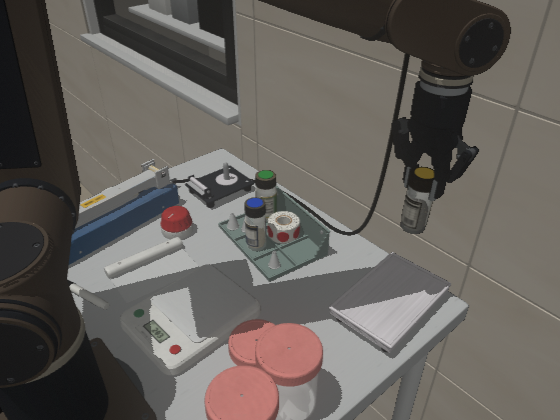

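Run:
```python
from h import *
d=snap("wrist")
P=np.array([onz(d,u,v,.033) for u,v in [(183,22),(328,10),(339,229),(213,240)]])
print(P.round(4)); print(P.mean(0))
print(proj(d,[0.508,-.165,.033]), "edge",onz(d,190,240,0),onz(d,400,241,0))
```

```text
[[ 0.4235 -0.237   0.033 ]
 [ 0.4145 -0.1197  0.033 ]
 [ 0.6017 -0.1014  0.033 ]
 [ 0.6132 -0.2221  0.033 ]]
[ 0.51323101 -0.17005076  0.033     ]
(np.float64(272.03972522403586), np.float64(128.53772537399823)) edge [ 0.62631941 -0.25276939  0.        ] [ 0.62713799 -0.02997247  0.        ]
```

Emit:
send_rows(targets=[{"wx": 0,"wy": 0,"wz": 0,"dx": 3,"dy": 0,"dz": -0.6,"claw": 0.7},{"wx": 0,"wy": 0,"wz": 0,"dx": 7,"dy": 0,"dz": -0.6,"claw": 0.7},{"wx": 0,"wy": 0,"wz": 0,"dx": 10.5,"dy": 0,"dz": -0.6,"claw": 0.7},{"wx": 0,"wy": 0,"wz": 0,"dx": 12.5,"dy": 0,"dz": -0.6,"claw": 0.7},{"wx": 0,"wy": 0,"wz": 0,"dx": 13.2,"dy": 0,"dz": -0.6,"claw": 0.7},{"wx": 0,"wy": 0,"wz": 0,"dx": 13.3,"dy": 0,"dz": -0.6,"claw": 0.7},{"wx": 0,"wy": 0,"wz": 0,"dx": 13.3,"dy": 0,"dz": -0.6,"claw": 0.7}])

```text
clock: 6.4
tool_pos: [0.5588, -0.1661, 0.0873]
ee_rot: [0.501, -0.5, -0.5, -0.5]
force: [0.4, -0.4, -0.6]
grip_width: 0.464
```

Run:
```python
from h import *
t=snap("scene","s5"); crop(t,320,480,150,350,3,"s5c")
for i in range(1): st=robot.read_state();print(st["tool_pos"],st["force"],st["torque"],st["grip_width"])
```

```text
[ 0.55889123 -0.16635507  0.08746033] [-0.4628208  -0.05810174 -0.61487903] [ 0.02439399 -0.03119532  0.02350271] 0.46535716023676266
```

View pics/s5c.png

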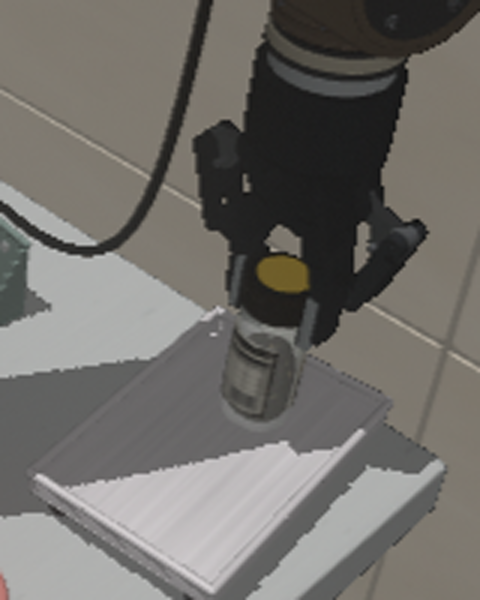

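Emit:
send_rows(targets=[{"wx": 0,"wy": 0,"wz": 0,"dx": 0.1,"dy": 0,"dz": 0,"claw": 0.7},{"wx": 0,"wy": 0,"wz": 0,"dx": 0.2,"dy": 0,"dz": 0,"claw": 0.7},{"wx": 0,"wy": 0,"wz": 0,"dx": 0.2,"dy": 0,"dz": 0,"claw": 0.7}])

```text
clock: 6.75
tool_pos: [0.5589, -0.1666, 0.0858]
ee_rot: [0.5, -0.5, -0.5, -0.5]
force: [-0.6, 1.2, 5.7]
grip_width: 0.466
```

Emit:
send_rows(targets=[{"wx": 0,"wy": 0,"wz": 0,"dx": 0,"dy": 0,"dz": 0,"claw": 0.4},{"wx": 0,"wy": 0,"wz": 0,"dx": 0,"dy": 0,"dz": 0,"claw": 0.2},{"wx": 0,"wy": 0,"wz": 0,"dx": 0,"dy": 0,"dz": 0,"claw": 0},{"wx": 0,"wy": 0,"wz": 0,"dx": 0,"dy": 0,"dz": 0,"claw": 0},{"wx": 0,"wy": 0,"wz": 0,"dx": -2,"dy": 0,"dz": 0,"claw": 0},{"wx": 0,"wy": 0,"wz": 0,"dx": -6,"dy": 0,"dz": 0,"claw": 0},{"wx": 0,"wy": 0,"wz": 0,"dx": -10,"dy": 0,"dz": 0,"claw": 0},{"wx": 0,"wy": 0,"wz": 0,"dx": -10,"dy": 0,"dz": 0,"claw": 0}])

```text
clock: 7.55
tool_pos: [0.5619, -0.1683, 0.1917]
ee_rot: [0.504, -0.498, -0.496, -0.501]
force: [0.5, -1.3, 0.8]
grip_width: 0.999
```

Run:
```python
from h import *
d=snap("wrist","w6"); st=robot.read_state();print(st["tool_pos"],st["force"],st["grip_width"])
for b in blobs(d["color"],(20,150,100),(32,255,255),100): print(b,onz(d,*b[1],.123).round(4))
```

```text
[ 0.56034571 -0.16754972  0.18842961] [ 0.16112542  0.24187708 -0.55017462] 1.0002256841549428
(np.int32(1974), array([283.76, 215.77]), array([258, 192,  52,  49], dtype=int32)) [ 0.5561 -0.1661  0.123 ]
```

View pics/w6.png

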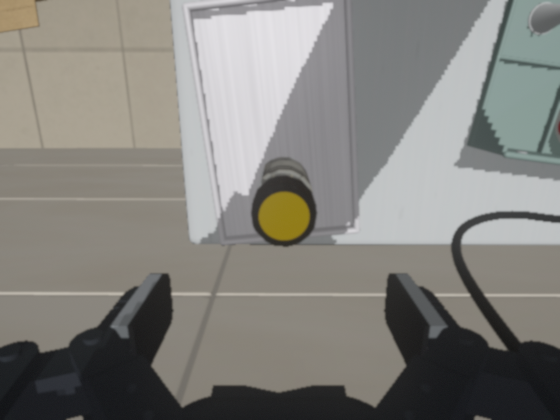

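Emit:
send_rows(targets=[{"wx": 0,"wy": 0,"wz": 0,"dx": 0,"dy": 1.5,"dz": 3.5,"claw": 0},{"wx": 0,"wy": 0,"wz": 0,"dx": 0,"dy": 3,"dz": 7.5,"claw": 0},{"wx": 0,"wy": 0,"wz": 0,"dx": 0,"dy": 5,"dz": 11.5,"claw": 0},{"wx": 0,"wy": 0,"wz": 0,"dx": 0,"dy": 7,"dz": 16,"claw": 0},{"wx": 0,"wy": 0,"wz": 0,"dx": 0,"dy": 9,"dz": 20.5,"claw": 0},{"wx": 0,"wy": 0,"wz": 0,"dx": 0,"dy": 11,"dz": 25,"claw": 0},{"wx": 0,"wy": 0,"wz": 0,"dx": 0,"dy": 12.1,"dz": 28,"claw": 0},{"wx": 0,"wy": 0,"wz": 0,"dx": 0,"dy": 12.1,"dz": 28,"claw": 0}])

```text
clock: 8.4
tool_pos: [0.4345, 0.1163, 0.1825]
ee_rot: [-0.5, 0.499, 0.502, 0.498]
force: [0.6, -0.1, 0.5]
grip_width: 0.998
```

Emit:
send_rows(targets=[{"wx": 0,"wy": 0,"wz": 0,"dx": 1,"dy": 0,"dz": 0,"claw": 0},{"wx": 0,"wy": 0,"wz": 0,"dx": 3,"dy": 0,"dz": 0,"claw": 0},{"wx": 0,"wy": 0,"wz": 0,"dx": 3,"dy": 0,"dz": 0,"claw": 0}])

```text
clock: 8.7
tool_pos: [0.435, 0.1124, 0.1504]
ee_rot: [-0.498, 0.502, 0.501, 0.498]
force: [-0.7, 0.5, -0.5]
grip_width: 0.998
```

Run:
```python
from h import *
d=snap("wrist","w7"); st=robot.read_state();print(st["tool_pos"],st["force"],st["grip_width"])
for b in blobs(d["color"],(110,150,60),(130,255,255),100): print(b,onz(d,*b[1],.108).round(4))
```

```text
[0.4359294  0.11244823 0.15190695] [-0.07262909  1.05619525 -0.92900581] 0.9995507750152399
(np.int32(2296), array([281.23, 248.37]), array([254, 223,  56,  52], dtype=int32)) [0.4383 0.1132 0.108 ]
```

View pics/w7.png

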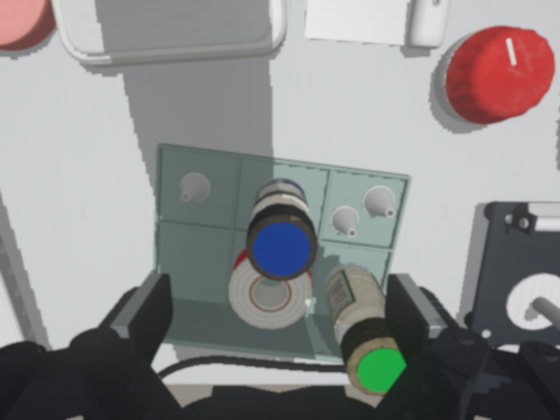

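Emit:
send_rows(targets=[{"wx": 0,"wy": 0,"wz": 0,"dx": 2,"dy": -0.2,"dz": 0.1,"claw": 0},{"wx": 0,"wy": 0,"wz": 0,"dx": 5,"dy": -0.2,"dz": 0.1,"claw": 0},{"wx": 0,"wy": 0,"wz": 0,"dx": 7.5,"dy": -0.2,"dz": 0.1,"claw": 0},{"wx": 0,"wy": 0,"wz": 0,"dx": 8.2,"dy": -0.2,"dz": 0.1,"claw": 0},{"wx": 0,"wy": 0,"wz": 0,"dx": 8.2,"dy": -0.2,"dz": 0.1,"claw": 0}])

```text
clock: 9.25
tool_pos: [0.4388, 0.1139, 0.0716]
ee_rot: [-0.499, 0.501, 0.5, 0.5]
force: [0.2, 0.5, -0.3]
grip_width: 1.002
```

Emit:
send_rows(targets=[{"wx": 0,"wy": 0,"wz": 0,"dx": 0,"dy": 0,"dz": 0,"claw": 0.4},{"wx": 0,"wy": 0,"wz": 0,"dx": 0,"dy": 0,"dz": 0,"claw": 0.7},{"wx": 0,"wy": 0,"wz": 0,"dx": 0,"dy": 0,"dz": 0,"claw": 0.7},{"wx": 0,"wy": 0,"wz": 0,"dx": 0,"dy": 0,"dz": 0,"claw": 0.7},{"wx": 0,"wy": 0,"wz": 0,"dx": 0,"dy": 0,"dz": 0,"claw": 0.7},{"wx": 0,"wy": 0,"wz": 0,"dx": 0,"dy": 0,"dz": 0,"claw": 0.7}], newtons=40)

```text
clock: 9.85
tool_pos: [0.4404, 0.1144, 0.0737]
ee_rot: [0.501, -0.499, -0.499, -0.501]
force: [-0.7, -1.5, 5.4]
grip_width: 0.465
```

Emit:
send_rows(targets=[{"wx": 0,"wy": 0,"wz": 0,"dx": -2,"dy": 0,"dz": 0,"claw": 0.7},{"wx": 0,"wy": 0,"wz": 0,"dx": -5,"dy": 0,"dz": 0,"claw": 0.7},{"wx": 0,"wy": 0,"wz": 0,"dx": -9,"dy": 0,"dz": 0,"claw": 0.7},{"wx": 0,"wy": 0,"wz": 0,"dx": -13,"dy": 0,"dz": 0,"claw": 0.7},{"wx": 0,"wy": 0,"wz": 0,"dx": -15,"dy": 0,"dz": 0,"claw": 0.7},{"wx": 0,"wy": 0,"wz": 0,"dx": -15,"dy": 0,"dz": 0,"claw": 0.7},{"wx": 0,"wy": 0,"wz": 0,"dx": -15,"dy": 0,"dz": 0,"claw": 0.7}])

```text
clock: 10.55
tool_pos: [0.4385, 0.1145, 0.2212]
ee_rot: [-0.5, 0.5, 0.5, 0.5]
force: [-1.0, -0.5, -0.6]
grip_width: 0.465
```

Emit:
send_rows(targets=[{"wx": 0,"wy": 0,"wz": 0,"dx": 0,"dy": -0.8,"dz": -3,"claw": 0.7},{"wx": 0,"wy": 0,"wz": 0,"dx": 0,"dy": -1.6,"dz": -7,"claw": 0.7},{"wx": 0,"wy": 0,"wz": 0,"dx": 0,"dy": -2.5,"dz": -11,"claw": 0.7},{"wx": 0,"wy": 0,"wz": 0,"dx": 0,"dy": -3.5,"dz": -15.5,"claw": 0.7},{"wx": 0,"wy": 0,"wz": 0,"dx": 0,"dy": -4.5,"dz": -20,"claw": 0.7},{"wx": 0,"wy": 0,"wz": 0,"dx": 0,"dy": -5.5,"dz": -24.5,"claw": 0.7},{"wx": 0,"wy": 0,"wz": 0,"dx": 0,"dy": -6.4,"dz": -28.5,"claw": 0.7},{"wx": 0,"wy": 0,"wz": 0,"dx": 0,"dy": -6.4,"dz": -28.5,"claw": 0.7}])

```text
clock: 11.35
tool_pos: [0.5025, -0.1742, 0.219]
ee_rot: [-0.497, 0.502, 0.5, 0.5]
force: [1.0, 0.2, -0.4]
grip_width: 0.465
```

Emit:
send_rows(targets=[{"wx": 0,"wy": 0,"wz": 0,"dx": 0,"dy": 0,"dz": 0,"claw": 0.7},{"wx": 0,"wy": 0,"wz": 0,"dx": 0,"dy": 0,"dz": 0,"claw": 0.7}])

```text
clock: 11.55
tool_pos: [0.5022, -0.1691, 0.2203]
ee_rot: [-0.499, 0.5, 0.502, 0.5]
force: [-0.0, 1.1, -1.2]
grip_width: 0.464
```

Run:
```python
from h import *
d=snap("wrist","w8"); st=robot.read_state();print(st["tool_pos"],st["force"],st["grip_width"])
for b in blobs(d["color"],(20,150,60),(32,255,255),100): print(b,onz(d,*b[1],.123).round(4))
```

```text
[ 0.50243978 -0.16896472  0.22082428] [ 0.35764845 -0.02601645  0.2666336 ] 0.46304595721395975
```

View pics/w8.png

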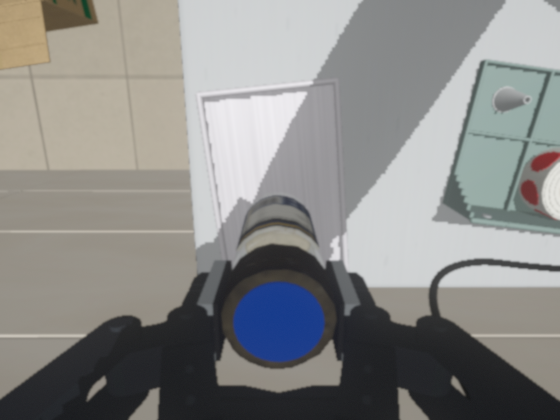

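Emit:
send_rows(targets=[{"wx": 0,"wy": 0,"wz": 0,"dx": 3,"dy": 0,"dz": -0.2,"claw": 0.7},{"wx": 0,"wy": 0,"wz": 0,"dx": 7,"dy": 0,"dz": -0.2,"claw": 0.7},{"wx": 0,"wy": 0,"wz": 0,"dx": 10.5,"dy": 0,"dz": -0.2,"claw": 0.7},{"wx": 0,"wy": 0,"wz": 0,"dx": 12.5,"dy": 0,"dz": -0.2,"claw": 0.7},{"wx": 0,"wy": 0,"wz": 0,"dx": 13.2,"dy": 0,"dz": -0.2,"claw": 0.7},{"wx": 0,"wy": 0,"wz": 0,"dx": 13.4,"dy": 0,"dz": -0.2,"claw": 0.7},{"wx": 0,"wy": 0,"wz": 0,"dx": 13.5,"dy": 0,"dz": -0.2,"claw": 0.7},{"wx": 0,"wy": 0,"wz": 0,"dx": 13.5,"dy": 0,"dz": -0.2,"claw": 0.7}])

```text
clock: 12.4
tool_pos: [0.5039, -0.1718, 0.0888]
ee_rot: [0.501, -0.499, -0.5, -0.5]
force: [-1.9, 1.7, 4.1]
grip_width: 0.466
```

Contact. Release and lift.

Emit:
send_rows(targets=[{"wx": 0,"wy": 0,"wz": 0,"dx": 0,"dy": 0,"dz": 0,"claw": 0.4},{"wx": 0,"wy": 0,"wz": 0,"dx": 0,"dy": 0,"dz": 0,"claw": 0.2},{"wx": 0,"wy": 0,"wz": 0,"dx": 0,"dy": 0,"dz": 0,"claw": 0},{"wx": 0,"wy": 0,"wz": 0,"dx": 0,"dy": 0,"dz": 0,"claw": 0},{"wx": 0,"wy": 0,"wz": 0,"dx": -2,"dy": 0,"dz": 0,"claw": 0},{"wx": 0,"wy": 0,"wz": 0,"dx": -6,"dy": 0,"dz": 0,"claw": 0},{"wx": 0,"wy": 0,"wz": 0,"dx": -10,"dy": 0,"dz": 0,"claw": 0},{"wx": 0,"wy": 0,"wz": 0,"dx": -10,"dy": 0,"dz": 0,"claw": 0}])

```text
clock: 13.2
tool_pos: [0.5068, -0.1746, 0.1944]
ee_rot: [0.505, -0.499, -0.496, -0.501]
force: [0.2, -0.5, -0.1]
grip_width: 0.997
```

Run:
```python
from h import *
d=snap("wrist","w9"); st=robot.read_state();print(st["tool_pos"],st["force"],st["grip_width"])
for n,lo,hi in [("b",(110,150,60),(130,255,255)),("y",(20,150,60),(32,255,255))]:
  for b in blobs(d["color"],lo,hi,100): print(n,b,onz(d,*b[1],.123).round(4))
```

```text
[ 0.50527298 -0.17377931  0.19124531] [ 0.3267287  -1.05606967 -0.98534953] 0.994313631979478
b (np.int32(1773), array([282.97, 215.95]), array([259, 193,  49,  47], dtype=int32)) [ 0.5019 -0.1729  0.123 ]
y (np.int32(1634), array([292.77, 293.5 ]), array([269, 272,  48,  44], dtype=int32)) [ 0.5558 -0.1662  0.123 ]
```

View pics/w9.png

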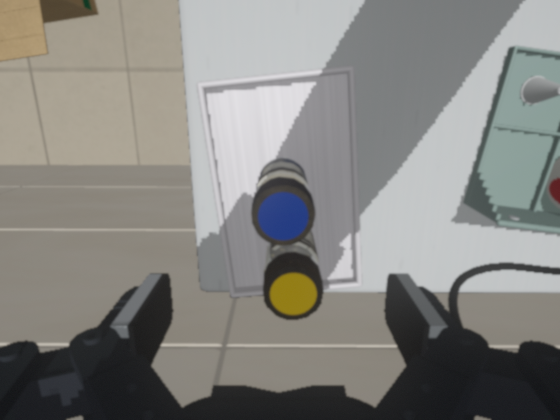

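Emit:
send_rows(targets=[{"wx": 0,"wy": 0,"wz": 0,"dx": 0,"dy": 0,"dz": 4,"claw": 0},{"wx": 0,"wy": 0,"wz": 0,"dx": 0,"dy": 0,"dz": 8.5,"claw": 0},{"wx": 0,"wy": 0,"wz": 0,"dx": 0,"dy": 0,"dz": 13,"claw": 0},{"wx": 0,"wy": 0,"wz": 0,"dx": 0,"dy": -0.5,"dz": 17.5,"claw": 0},{"wx": 0,"wy": 0,"wz": 0,"dx": 0,"dy": -1,"dz": 22,"claw": 0},{"wx": 0,"wy": 0,"wz": 0,"dx": 0,"dy": -1.2,"dz": 26.5,"claw": 0},{"wx": 0,"wy": 0,"wz": 0,"dx": 0,"dy": -1.2,"dz": 31,"claw": 0},{"wx": 0,"wy": 0,"wz": 0,"dx": 0,"dy": -1.2,"dz": 34.6,"claw": 0}])

```text
clock: 14.05
tool_pos: [0.5139, 0.1756, 0.1855]
ee_rot: [-0.5, 0.5, 0.501, 0.499]
force: [0.1, -0.1, -0.4]
grip_width: 1.0
```

Emit:
send_rows(targets=[{"wx": 0,"wy": 0,"wz": 0,"dx": 1,"dy": 0,"dz": 0,"claw": 0},{"wx": 0,"wy": 0,"wz": 0,"dx": 2.5,"dy": 0,"dz": 0,"claw": 0},{"wx": 0,"wy": 0,"wz": 0,"dx": 2.5,"dy": 0,"dz": 0,"claw": 0}])

```text
clock: 14.35
tool_pos: [0.5127, 0.1722, 0.158]
ee_rot: [-0.498, 0.502, 0.501, 0.498]
force: [-1.1, -0.2, 0.2]
grip_width: 0.998
```

Run:
```python
from h import *
d=snap("wrist","w10"); st=robot.read_state();print(st["tool_pos"],st["force"],st["grip_width"])
for b in blobs(d["color"],(50,120,50),(75,255,255),100): print(b,onz(d,*b[1],.111).round(4))
```

```text
[0.51356154 0.17203855 0.15939962] [ 0.53356549  0.25935565 -0.55776839] 0.9946897300215624
(np.int32(2184), array([282.87, 243.78]), array([256, 219,  55,  51], dtype=int32)) [0.5151 0.1739 0.111 ]
```

View pics/w10.png

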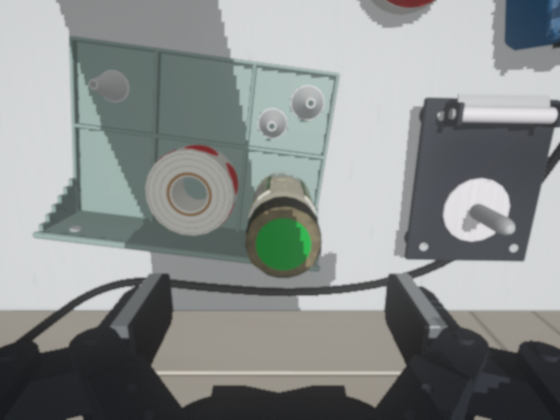

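Emit:
send_rows(targets=[{"wx": 0,"wy": 0,"wz": 0,"dx": 2,"dy": -0.1,"dz": 0.2,"claw": 0},{"wx": 0,"wy": 0,"wz": 0,"dx": 5,"dy": -0.1,"dz": 0.2,"claw": 0},{"wx": 0,"wy": 0,"wz": 0,"dx": 7.5,"dy": -0.1,"dz": 0.2,"claw": 0},{"wx": 0,"wy": 0,"wz": 0,"dx": 8.6,"dy": -0.1,"dz": 0.2,"claw": 0},{"wx": 0,"wy": 0,"wz": 0,"dx": 8.6,"dy": -0.1,"dz": 0.2,"claw": 0}])

```text
clock: 14.9
tool_pos: [0.515, 0.1743, 0.0746]
ee_rot: [-0.499, 0.502, 0.5, 0.499]
force: [-0.1, 0.0, 0.4]
grip_width: 1.001
```

Emit:
send_rows(targets=[{"wx": 0,"wy": 0,"wz": 0,"dx": 0,"dy": 0,"dz": 0,"claw": 0.4},{"wx": 0,"wy": 0,"wz": 0,"dx": 0,"dy": 0,"dz": 0,"claw": 0.7},{"wx": 0,"wy": 0,"wz": 0,"dx": 0,"dy": 0,"dz": 0,"claw": 0.7},{"wx": 0,"wy": 0,"wz": 0,"dx": 0,"dy": 0,"dz": 0,"claw": 0.7},{"wx": 0,"wy": 0,"wz": 0,"dx": 0,"dy": 0,"dz": 0,"claw": 0.7},{"wx": 0,"wy": 0,"wz": 0,"dx": 0,"dy": 0,"dz": 0,"claw": 0.7}], newtons=40)

```text
clock: 15.5
tool_pos: [0.5174, 0.1756, 0.0781]
ee_rot: [0.501, -0.499, -0.499, -0.501]
force: [-0.5, -0.4, 5.8]
grip_width: 0.499
```

Emit:
send_rows(targets=[{"wx": 0,"wy": 0,"wz": 0,"dx": -2,"dy": 0,"dz": 0,"claw": 0.7},{"wx": 0,"wy": 0,"wz": 0,"dx": -5,"dy": 0,"dz": 0,"claw": 0.7},{"wx": 0,"wy": 0,"wz": 0,"dx": -9,"dy": 0,"dz": 0,"claw": 0.7},{"wx": 0,"wy": 0,"wz": 0,"dx": -13,"dy": 0,"dz": 0,"claw": 0.7},{"wx": 0,"wy": 0,"wz": 0,"dx": -15,"dy": 0,"dz": 0,"claw": 0.7},{"wx": 0,"wy": 0,"wz": 0,"dx": -15,"dy": 0,"dz": 0,"claw": 0.7},{"wx": 0,"wy": 0,"wz": 0,"dx": -15,"dy": 0,"dz": 0,"claw": 0.7}])

```text
clock: 16.2
tool_pos: [0.5155, 0.1755, 0.2252]
ee_rot: [-0.5, 0.5, 0.5, 0.5]
force: [-1.3, -0.7, -1.9]
grip_width: 0.503
```

Emit:
send_rows(targets=[{"wx": 0,"wy": 0,"wz": 0,"dx": 0,"dy": 1,"dz": -3,"claw": 0.7},{"wx": 0,"wy": 0,"wz": 0,"dx": 0,"dy": 2,"dz": -7,"claw": 0.7},{"wx": 0,"wy": 0,"wz": 0,"dx": 0,"dy": 3,"dz": -11.5,"claw": 0.7},{"wx": 0,"wy": 0,"wz": 0,"dx": 0,"dy": 4,"dz": -16,"claw": 0.7},{"wx": 0,"wy": 0,"wz": 0,"dx": 0,"dy": 5,"dz": -20.5,"claw": 0.7},{"wx": 0,"wy": 0,"wz": 0,"dx": 0,"dy": 6,"dz": -25,"claw": 0.7},{"wx": 0,"wy": 0,"wz": 0,"dx": 0,"dy": 6.7,"dz": -29.5,"claw": 0.7},{"wx": 0,"wy": 0,"wz": 0,"dx": 0,"dy": 6.7,"dz": -33,"claw": 0.7}])

```text
clock: 17.0
tool_pos: [0.4469, -0.1559, 0.2231]
ee_rot: [-0.498, 0.501, 0.501, 0.5]
force: [0.8, 0.3, -0.6]
grip_width: 0.498
```

Emit:
send_rows(targets=[{"wx": 0,"wy": 0,"wz": 0,"dx": 0,"dy": 0,"dz": -2.1,"claw": 0.7},{"wx": 0,"wy": 0,"wz": 0,"dx": 0,"dy": 0,"dz": -2.1,"claw": 0.7},{"wx": 0,"wy": 0,"wz": 0,"dx": 0,"dy": 0,"dz": -2.1,"claw": 0.7}])

```text
clock: 17.3
tool_pos: [0.4481, -0.1748, 0.2238]
ee_rot: [-0.498, 0.5, 0.502, 0.5]
force: [-0.5, 0.4, -1.0]
grip_width: 0.5
```

Run:
```python
from h import *
d=snap("wrist","w11"); snap("scene","s11"); st=robot.read_state();print(st["tool_pos"],st["force"],st["grip_width"])
```

```text
[ 0.44866988 -0.17416333  0.22479549] [ 0.66483118  0.448712   -0.53908406] 0.5027184064602878
```

View pics/w11.png

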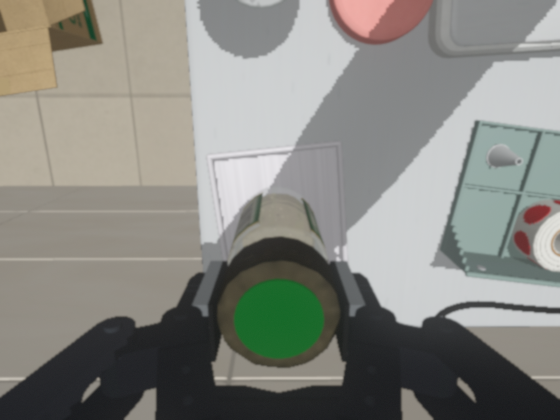

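View pics/s11.png

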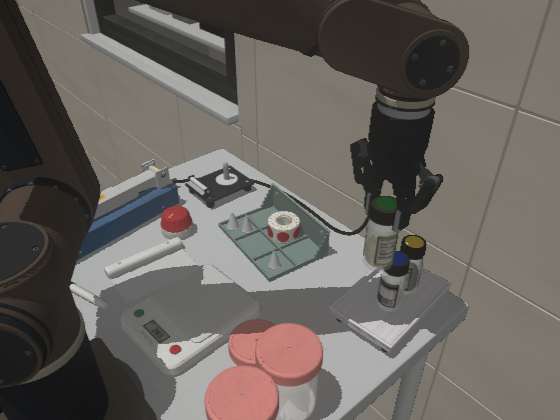

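Emit:
send_rows(targets=[{"wx": 0,"wy": 0,"wz": 0,"dx": 3,"dy": 0,"dz": -0.2,"claw": 0.7},{"wx": 0,"wy": 0,"wz": 0,"dx": 7,"dy": 0,"dz": -0.2,"claw": 0.7},{"wx": 0,"wy": 0,"wz": 0,"dx": 10.5,"dy": 0,"dz": -0.2,"claw": 0.7},{"wx": 0,"wy": 0,"wz": 0,"dx": 12.5,"dy": 0,"dz": -0.2,"claw": 0.7},{"wx": 0,"wy": 0,"wz": 0,"dx": 13.2,"dy": 0,"dz": -0.2,"claw": 0.7},{"wx": 0,"wy": 0,"wz": 0,"dx": 13.4,"dy": 0,"dz": -0.2,"claw": 0.7},{"wx": 0,"wy": 0,"wz": 0,"dx": 13.5,"dy": 0,"dz": -0.2,"claw": 0.7},{"wx": 0,"wy": 0,"wz": 0,"dx": 13.5,"dy": 0,"dz": -0.2,"claw": 0.7}])

```text
clock: 18.2
tool_pos: [0.45, -0.1764, 0.0931]
ee_rot: [-0.5, 0.499, 0.501, 0.5]
force: [-2.5, 2.7, 4.7]
grip_width: 0.501
```

Emit:
send_rows(targets=[{"wx": 0,"wy": 0,"wz": 0,"dx": 0,"dy": 0,"dz": 0,"claw": 0.4},{"wx": 0,"wy": 0,"wz": 0,"dx": 0,"dy": 0,"dz": 0,"claw": 0.2},{"wx": 0,"wy": 0,"wz": 0,"dx": 0,"dy": 0,"dz": 0,"claw": 0},{"wx": 0,"wy": 0,"wz": 0,"dx": 0,"dy": 0,"dz": 0,"claw": 0},{"wx": 0,"wy": 0,"wz": 0,"dx": -2,"dy": 0,"dz": 0,"claw": 0},{"wx": 0,"wy": 0,"wz": 0,"dx": -6,"dy": 0,"dz": 0,"claw": 0},{"wx": 0,"wy": 0,"wz": 0,"dx": -10,"dy": 0,"dz": 0,"claw": 0},{"wx": 0,"wy": 0,"wz": 0,"dx": -10,"dy": 0,"dz": 0,"claw": 0}])

```text
clock: 19.0
tool_pos: [0.4525, -0.1797, 0.1981]
ee_rot: [0.504, -0.499, -0.496, -0.501]
force: [0.6, -0.3, 0.3]
grip_width: 0.998
```

Run:
```python
from h import *
d=snap("wrist","w12"); st=robot.read_state();print(st["tool_pos"],st["force"],st["grip_width"])
for n,lo,hi,z in [("b",(110,150,60),(130,255,255),.123),("y",(20,150,60),(32,255,255),.123),("g",(50,120,50),(75,255,255),.126)]:
  for b in blobs(d["color"],lo,hi,100): print(n,b,onz(d,*b[1],z).round(4))
```

```text
[ 0.45111221 -0.17879338  0.19499763] [ 0.39955616 -0.24061212 -0.05595409] 1.0013465494405185
b (np.int32(1421), array([289.93, 290.63]), array([268, 271,  45,  40], dtype=int32)) [ 0.5015 -0.1732  0.123 ]
y (np.int32(1346), array([298.94, 358.07]), array([277, 339,  45,  39], dtype=int32)) [ 0.5558 -0.1662  0.123 ]
g (np.int32(1756), array([283.58, 215.47]), array([260, 193,  48,  46], dtype=int32)) [ 0.4475 -0.1777  0.126 ]
```

View pics/w12.png

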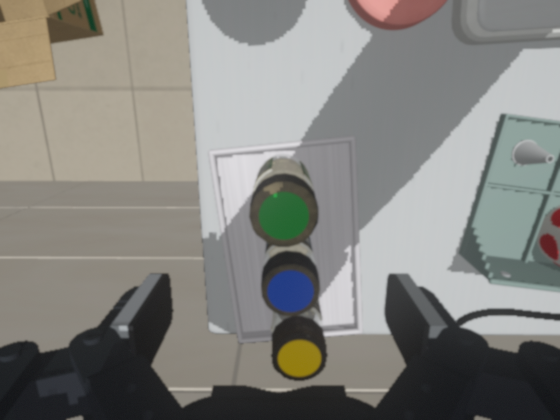

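Emit:
send_rows(targets=[{"wx": 0,"wy": 0,"wz": 0,"dx": 0,"dy": 0,"dz": 4,"claw": 0},{"wx": 0,"wy": 0,"wz": 0,"dx": 0,"dy": -1,"dz": 8.5,"claw": 0},{"wx": 0,"wy": 0,"wz": 0,"dx": 0,"dy": -2,"dz": 13,"claw": 0},{"wx": 0,"wy": 0,"wz": 0,"dx": 0,"dy": -3,"dz": 17.5,"claw": 0},{"wx": 0,"wy": 0,"wz": 0,"dx": 0,"dy": -4,"dz": 22,"claw": 0},{"wx": 0,"wy": 0,"wz": 0,"dx": 0,"dy": -5,"dz": 26.5,"claw": 0},{"wx": 0,"wy": 0,"wz": 0,"dx": 0,"dy": -5.1,"dz": 28.1,"claw": 0},{"wx": 0,"wy": 0,"wz": 0,"dx": 0,"dy": -5.1,"dz": 28.1,"claw": 0}])

```text
clock: 19.85
tool_pos: [0.4992, 0.1055, 0.1895]
ee_rot: [-0.5, 0.5, 0.502, 0.498]
force: [-1.4, 0.2, 0.9]
grip_width: 0.999
```

Emit:
send_rows(targets=[{"wx": 0,"wy": 0,"wz": 0,"dx": 0,"dy": 0,"dz": 0,"claw": 0},{"wx": 0,"wy": 0,"wz": 0,"dx": 0,"dy": 0,"dz": 0,"claw": 0}])

```text
clock: 20.05
tool_pos: [0.4998, 0.1024, 0.1905]
ee_rot: [-0.499, 0.501, 0.5, 0.5]
force: [-0.7, 0.6, -0.6]
grip_width: 0.999
```

Run:
```python
from h import *
d=snap("wrist","w13"); st=robot.read_state();print(st["tool_pos"],st["force"],st["grip_width"])
crop(d,220,480,100,320,3,"w13c")
```

```text
[0.4999226  0.10233932 0.19079761] [ 0.17882576  0.31274729 -0.18422846] 1.0004457412703018
```

View pics/w13.png

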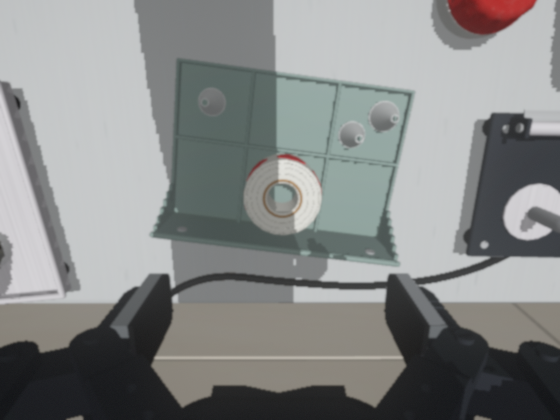

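View pics/w13c.png

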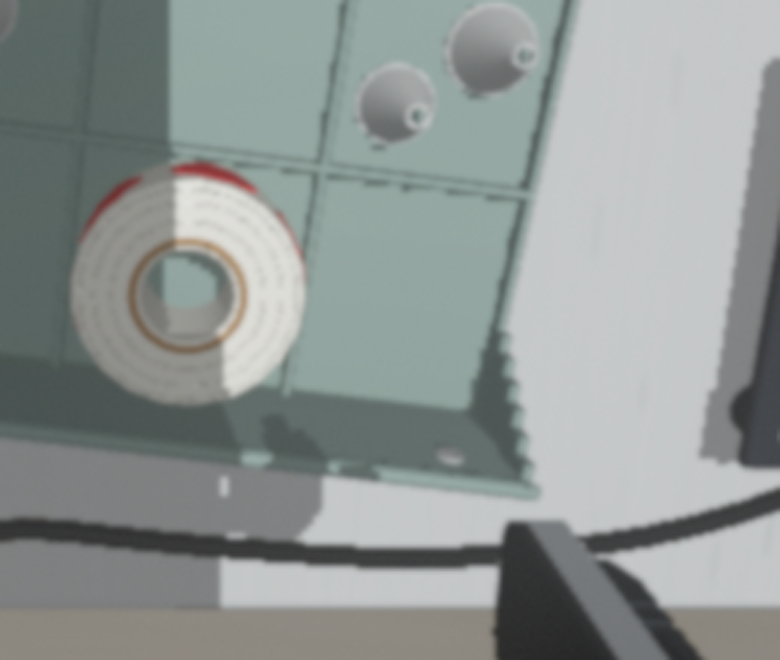

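Run:
```python
from h import *
d=snap("wrist"); print(robot.read_state()["tool_pos"])
print(onz(d,282.7,198.7,.039),onz(d,282.7,197.5,.039))
g=d["color"]; hsv=cv2.cvtColor(g,cv2.COLOR_BGR2HSV)
m=((hsv[...,1]<38)).astype(np.uint8)
mm=np.zeros_like(m); mm[145:245,235:330]=1
n,l,s,c=cv2.connectedComponentsWithStats(m*mm)
for i in range(1,n):
  if s[i,4]>200:
    ct=max(cv2.findContours((l==i).astype(np.uint8),0,1)[0],key=cv2.contourArea); e=cv2.fitEllipse(cv2.convexHull(ct)); print(s[i],e,onz(d,*e[0],.039))
```

```text
[0.50002541 0.10230358 0.19099177]
[0.50514364 0.10525277 0.039     ] [0.50410769 0.1052501  0.039     ]Traceback (most recent call last):
  File "<stdin>", line 10, in <module>
cv2.error: OpenCV(4.12.0) /io/opencv/modules/imgproc/src/shapedescr.cpp:361: error: (-201:Incorrect size of input array) There should be at least 5 points to fit the ellipse in function 'fitEllipseNoDirect'
```

Emit:
send_rows(targets=[{"wx": 0,"wy": 0,"wz": 0,"dx": 3,"dy": -0.4,"dz": 0.3,"claw": 0},{"wx": 0,"wy": 0,"wz": 0,"dx": 7,"dy": -0.4,"dz": 0.3,"claw": 0},{"wx": 0,"wy": 0,"wz": 0,"dx": 10.5,"dy": -0.4,"dz": 0.3,"claw": 0},{"wx": 0,"wy": 0,"wz": 0,"dx": 13,"dy": -0.4,"dz": 0.3,"claw": 0},{"wx": 0,"wy": 0,"wz": 0,"dx": 13,"dy": -0.4,"dz": 0.3,"claw": 0},{"wx": 0,"wy": 0,"wz": 0,"dx": 13,"dy": -0.4,"dz": 0.3,"claw": 0}])

```text
clock: 20.75
tool_pos: [0.5044, 0.1058, 0.0617]
ee_rot: [-0.5, 0.5, 0.5, 0.5]
force: [0.0, -0.2, 0.6]
grip_width: 0.999
```

Run:
```python
from h import *
d=snap("wrist","w14"); st=robot.read_state();print(st["tool_pos"],st["force"],st["grip_width"])
print(proj(d,[*st["tool_pos"][:2],.039]),proj(d,[.5045,.105,.039]))
```

```text
[0.50541327 0.10595264 0.06282502] [ 0.02399596  0.58185753 -0.22048166] 0.9976833934656275
(np.float64(280.2558169814837), np.float64(259.27591498391644)) (np.float64(278.31814291736566), np.float64(257.5724265825671))
```

View pics/w14.png

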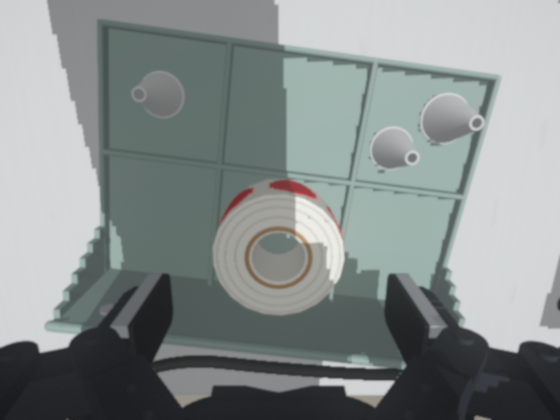

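Emit:
send_rows(targets=[{"wx": 0,"wy": 0,"wz": 0,"dx": 1.5,"dy": 0,"dz": 0,"claw": 0},{"wx": 0,"wy": 0,"wz": 0,"dx": 3,"dy": 0,"dz": 0,"claw": 0},{"wx": 0,"wy": 0,"wz": 0,"dx": 4.2,"dy": 0,"dz": 0,"claw": 0},{"wx": 0,"wy": 0,"wz": 0,"dx": 5,"dy": 0,"dz": 0,"claw": 0},{"wx": 0,"wy": 0,"wz": 0,"dx": 5.5,"dy": 0,"dz": 0,"claw": 0},{"wx": 0,"wy": 0,"wz": 0,"dx": 5.5,"dy": 0,"dz": 0,"claw": 0}])

```text
clock: 21.4
tool_pos: [0.5041, 0.1065, 0.0061]
ee_rot: [-0.5, 0.5, 0.5, 0.5]
force: [-0.2, 0.8, 0.1]
grip_width: 0.997
```

Emit:
send_rows(targets=[{"wx": 0,"wy": 0,"wz": 0,"dx": 0,"dy": 0,"dz": 0,"claw": 0.15},{"wx": 0,"wy": 0,"wz": 0,"dx": 0,"dy": 0,"dz": 0,"claw": 0.3},{"wx": 0,"wy": 0,"wz": 0,"dx": 0,"dy": 0,"dz": 0,"claw": 0.4},{"wx": 0,"wy": 0,"wz": 0,"dx": 0,"dy": 0,"dz": 0,"claw": 0.4},{"wx": 0,"wy": 0,"wz": 0,"dx": 0,"dy": 0,"dz": 0,"claw": 0.4}], newtons=40)

```text
clock: 21.9
tool_pos: [0.5052, 0.1065, 0.0074]
ee_rot: [-0.501, 0.499, 0.5, 0.501]
force: [-0.7, 0.0, 5.5]
grip_width: 0.758
```

Emit:
send_rows(targets=[{"wx": 0,"wy": 0,"wz": 0,"dx": -1,"dy": 0,"dz": 0,"claw": 0.4},{"wx": 0,"wy": 0,"wz": 0,"dx": -3,"dy": 0,"dz": 0,"claw": 0.4},{"wx": 0,"wy": 0,"wz": 0,"dx": -6,"dy": 0,"dz": 0,"claw": 0.4},{"wx": 0,"wy": 0,"wz": 0,"dx": -9,"dy": 0,"dz": 0,"claw": 0.4},{"wx": 0,"wy": 0,"wz": 0,"dx": -11,"dy": 0,"dz": 0,"claw": 0.4},{"wx": 0,"wy": 0,"wz": 0,"dx": -12,"dy": 0,"dz": 0,"claw": 0.4},{"wx": 0,"wy": 0,"wz": 0,"dx": -12,"dy": 0,"dz": 0,"claw": 0.4}])

```text
clock: 22.6
tool_pos: [0.5047, 0.1065, 0.1276]
ee_rot: [0.501, -0.499, -0.499, -0.501]
force: [-0.3, -0.3, -1.9]
grip_width: 0.765
```

Run:
```python
from h import *
d=snap("wrist","w15"); st=robot.read_state();print(st["tool_pos"],st["force"],st["grip_width"])
p=st["tool_pos"]; 
for dz in (.028,.031,.034): print(dz,proj(d,[p[0],p[1],p[2]+dz]))
s=snap("scene","s15"); crop(s,220,380,80,240,4,"s15c")
```

```text
[0.50382709 0.1064774  0.12615875] [ 0.60723594 -0.620309   -2.47354829] 0.7574737978628203
0.028 (np.float64(280.4759678487998), np.float64(312.24499977408493))
0.031 (np.float64(280.5294763523696), np.float64(317.029546912692))
0.034 (np.float64(280.5854227148548), np.float64(322.0320790465734))
```

View pics/w15.png

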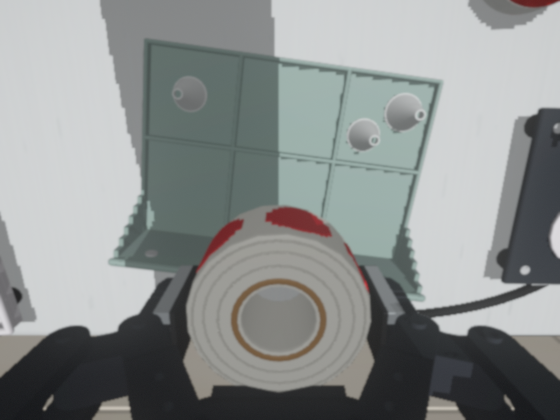

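View pics/s15c.png

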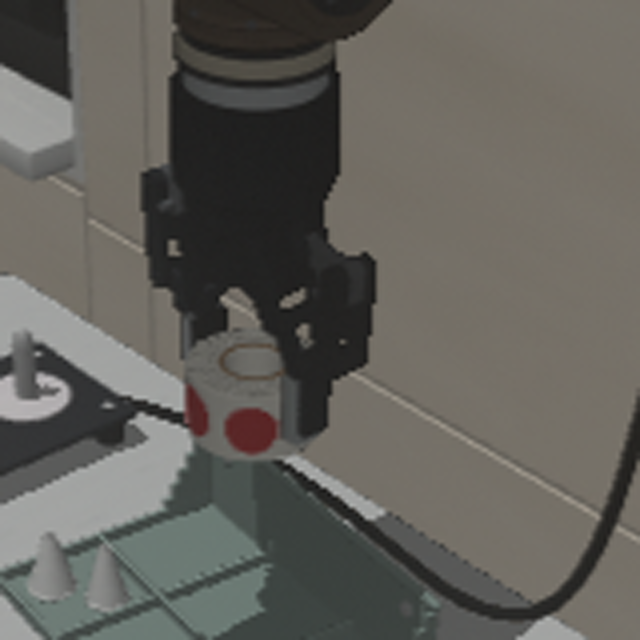

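Emit:
send_rows(targets=[{"wx": 0,"wy": 0,"wz": 0,"dx": -1,"dy": 0,"dz": 3,"claw": 0.4},{"wx": 0,"wy": 0,"wz": 0,"dx": -2,"dy": 0,"dz": 6,"claw": 0.4},{"wx": 0,"wy": 0,"wz": 0,"dx": -3,"dy": 0,"dz": 9,"claw": 0.4},{"wx": 0,"wy": 0,"wz": 0,"dx": -4,"dy": 0,"dz": 12,"claw": 0.4},{"wx": 0,"wy": 0,"wz": 0,"dx": -4,"dy": 0,"dz": 12,"claw": 0.4},{"wx": 0,"wy": 0,"wz": 0,"dx": -4,"dy": 0,"dz": 12,"claw": 0.4}])

```text
clock: 23.3
tool_pos: [0.5031, 0.2266, 0.1645]
ee_rot: [-0.5, 0.501, 0.501, 0.498]
force: [0.5, -0.0, -1.8]
grip_width: 0.76
```

```bash
cat > disc.py <<'E'
from h import *
def find(n,name,box=None):
    d=snap(n,name)
    m=cv2.inRange(cv2.cvtColor(d["color"],cv2.COLOR_BGR2HSV),(0,0,140),(180,60,255))
    p=[int(v) for v in proj(d,[.52,.327,.025])]; print(n,"pred",p)
    k=max(20,int(60*d["fx"]/1000))
    cn,l,s,c=cv2.connectedComponentsWithStats(m)
    for i in range(1,cn):
        if abs(c[i][0]-p[0])<25 and abs(c[i][1]-p[1])<25 and 150<s[i,4]<8000:
            ct=max(cv2.findContours((l==i).astype(np.uint8),0,1)[0],key=cv2.contourArea)
            e=cv2.fitEllipse(cv2.convexHull(ct)); print(s[i],e,onz(d,*e[0],.025).round(4))
    return d,p
E
python3 - <<'E'
from disc import *
d,p=find("wrist","w16"); find("top","t16"); print(robot.read_state()["tool_pos"])
crop(d,max(0,p[0]-75),min(560,p[0]+75),max(0,p[1]-70),p[1]+70,4,"w16c"); print(max(0,p[0]-75),max(0,p[1]-70))
s,p=find("scene","s16")
crop(s,180,260,150,210,8,"s16c")
E
```

```text
wrist pred [403, 217]
[ 371  187   65   62 2860] ((403.5828857421875, 218.0229034423828), (61.5334587097168, 65.96247100830078), 68.15782928466797) [0.5207 0.3274 0.025 ]
top pred [169, 205]
[0.5031567  0.22557377 0.1644332 ]
328 147
scene pred [225, 178]
[ 168  149  115   41 1559] ((221.36021423339844, 174.20382690429688), (46.05012130737305, 119.56536102294922), 105.95490264892578) [0.5236 0.3492 0.025 ]
```

View pics/w16.png

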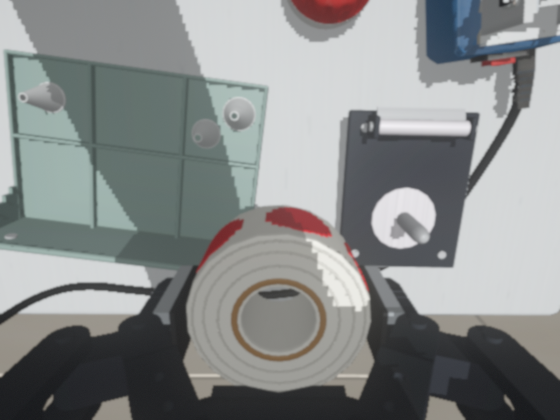

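View pics/w16c.png

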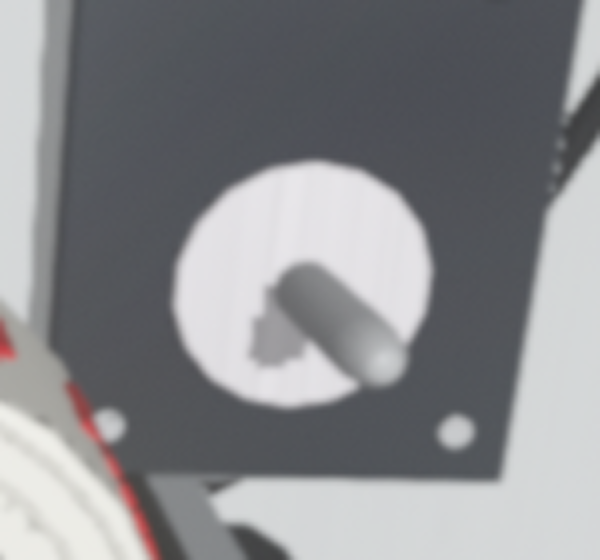

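View pics/s16c.png

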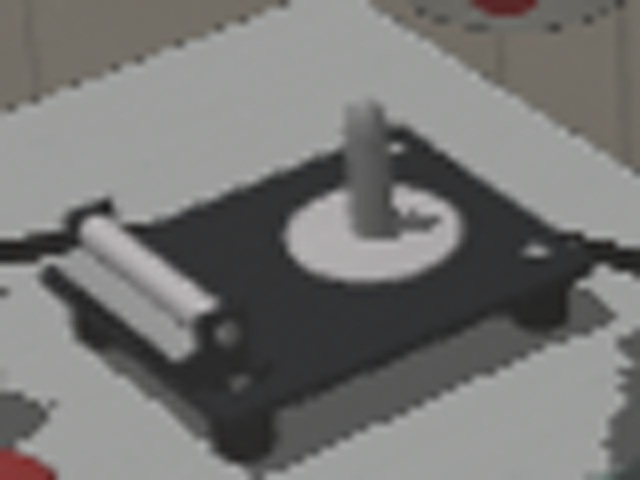

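Run:
```python
from h import *
d=snap("wrist"); s=snap("scene"); print(onz(d,424.5,237.5,.069),onz(s,226,163,.07),onz(s,180+373/8,150+235/8,.025)); st=robot.read_state(); p=st["tool_pos"]; print(p)
c=proj(d,[p[0],p[1],p[2]+.032]); print(c)
print("core", onz(d,279,320,p[2]+.032)-p)
```

```text
[0.52116021 0.32648746 0.069     ] [0.52002    0.32072661 0.07      ] [0.51966375 0.32253756 0.025     ]
[0.50374713 0.22545219 0.16532545]
(np.float64(280.6342671852987), np.float64(324.8478604465106))
core [-0.00192971 -0.00056641  0.032     ]
```

Emit:
send_rows(targets=[{"wx": 0,"wy": 0,"wz": 0,"dx": 0,"dy": -0.5,"dz": 3,"claw": 0.4},{"wx": 0,"wy": 0,"wz": 0,"dx": 0,"dy": -1,"dz": 6,"claw": 0.4},{"wx": 0,"wy": 0,"wz": 0,"dx": 0,"dy": -1.5,"dz": 9,"claw": 0.4},{"wx": 0,"wy": 0,"wz": 0,"dx": 0,"dy": -1.8,"dz": 10.1,"claw": 0.4},{"wx": 0,"wy": 0,"wz": 0,"dx": 2,"dy": -1.8,"dz": 10.1,"claw": 0.4},{"wx": 0,"wy": 0,"wz": 0,"dx": 5,"dy": -1.8,"dz": 10.1,"claw": 0.4},{"wx": 0,"wy": 0,"wz": 0,"dx": 7.5,"dy": -1.8,"dz": 10.1,"claw": 0.4},{"wx": 0,"wy": 0,"wz": 0,"dx": 7.5,"dy": -1.8,"dz": 10.1,"claw": 0.4}])

```text
clock: 24.35
tool_pos: [0.519, 0.3251, 0.0864]
ee_rot: [-0.499, 0.503, 0.501, 0.497]
force: [-0.3, -0.1, -1.2]
grip_width: 0.762
```

Emit:
send_rows(targets=[{"wx": 0,"wy": 0,"wz": 0,"dx": 0,"dy": 0,"dz": 0,"claw": 0.4},{"wx": 0,"wy": 0,"wz": 0,"dx": 0,"dy": 0,"dz": 0,"claw": 0.4}])

```text
clock: 24.55
tool_pos: [0.5235, 0.3276, 0.0933]
ee_rot: [-0.5, 0.499, 0.499, 0.501]
force: [1.0, 0.5, -0.9]
grip_width: 0.766
```

Run:
```python
from h import *
d=snap("wrist","w17"); s=snap("scene","s17"); st=robot.read_state(); p=st["tool_pos"]; print(p,st["force"])
print(proj(d,[.5205,.3265,.07]),proj(d,[p[0],p[1],p[2]+.032]))
crop(s,170,290,80,210,5,"s17c"); crop(d,180,380,230,400,4,"w17c")
```

```text
[0.52347232 0.32775836 0.09349762] [ 0.22346543 -1.08963903 -1.01001065]
(np.float64(277.70142725691477), np.float64(251.1853296735828)) (np.float64(281.35323155876307), np.float64(323.64441796909466))
```

View pics/w17c.png

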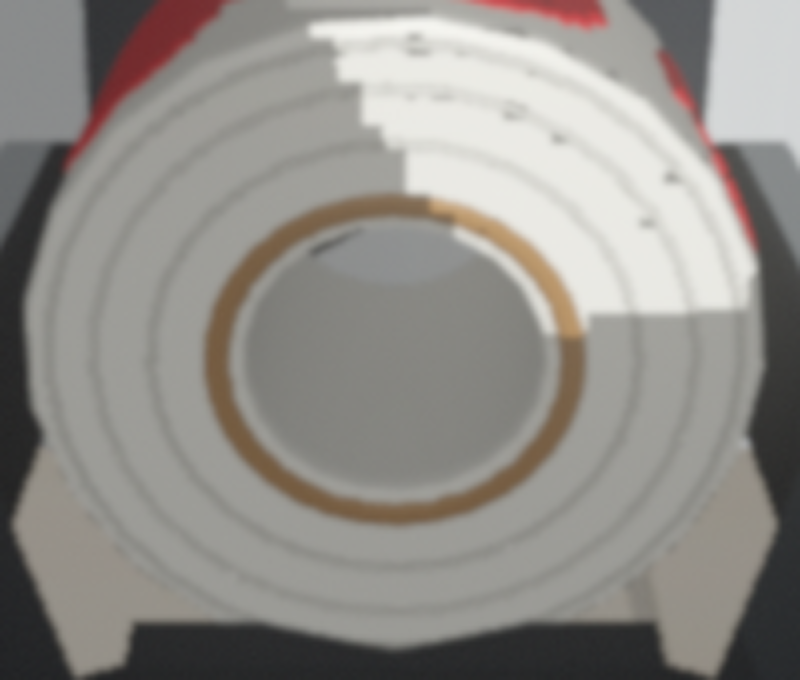

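View pics/s17c.png

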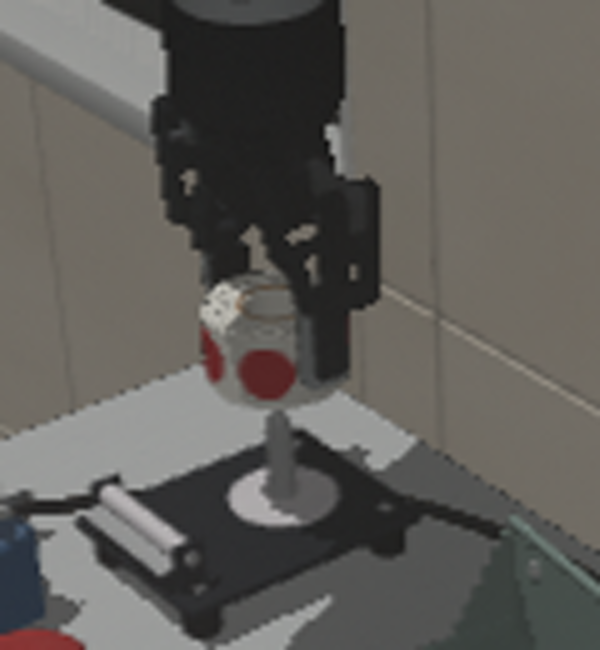

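Emit:
send_rows(targets=[{"wx": 0,"wy": 0,"wz": 0,"dx": 1,"dy": 0.1,"dz": 0,"claw": 0.4},{"wx": 0,"wy": 0,"wz": 0,"dx": 2,"dy": 0.1,"dz": 0,"claw": 0.4},{"wx": 0,"wy": 0,"wz": 0,"dx": 2.6,"dy": 0.1,"dz": 0,"claw": 0.4},{"wx": 0,"wy": 0,"wz": 0,"dx": 3.2,"dy": 0.1,"dz": 0,"claw": 0.4},{"wx": 0,"wy": 0,"wz": 0,"dx": 3.2,"dy": 0.1,"dz": 0,"claw": 0.4}])

```text
clock: 25.15
tool_pos: [0.5202, 0.3271, 0.0576]
ee_rot: [-0.5, 0.501, 0.5, 0.499]
force: [-0.0, 1.1, -1.0]
grip_width: 0.762
```

Run:
```python
from h import *
d=snap("wrist","w18"); s=snap("scene","s18"); st=robot.read_state(); p=st["tool_pos"]; print(p,st["force"],st["torque"])
crop(s,170,290,100,210,5,"s18c"); crop(d,180,380,230,400,4,"w18c")
```

```text
[0.52101557 0.32745525 0.05898207] [-0.17549938 -0.17869603 -0.19403622] [ 0.00604357  0.01739547 -0.04619169]
```

View pics/w18c.png

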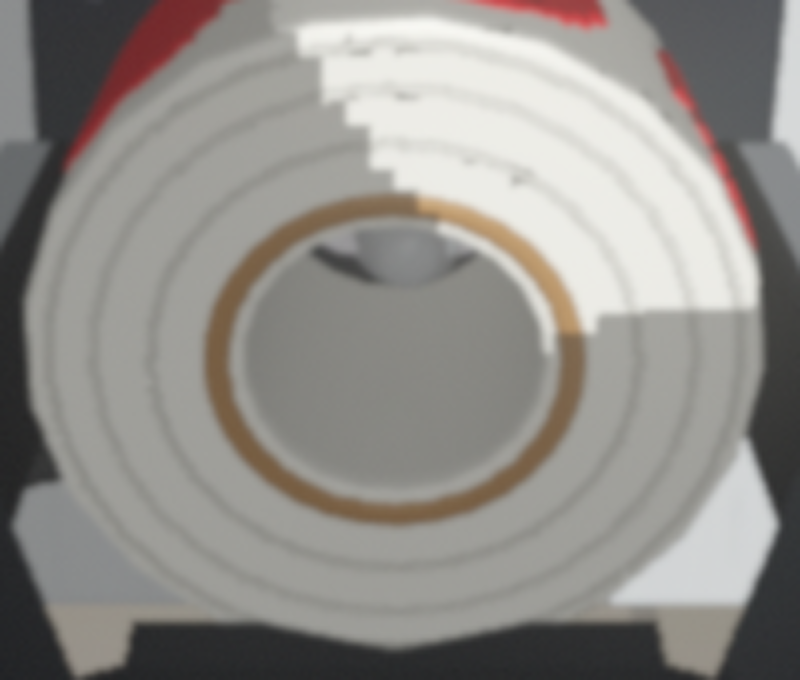

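View pics/s18c.png

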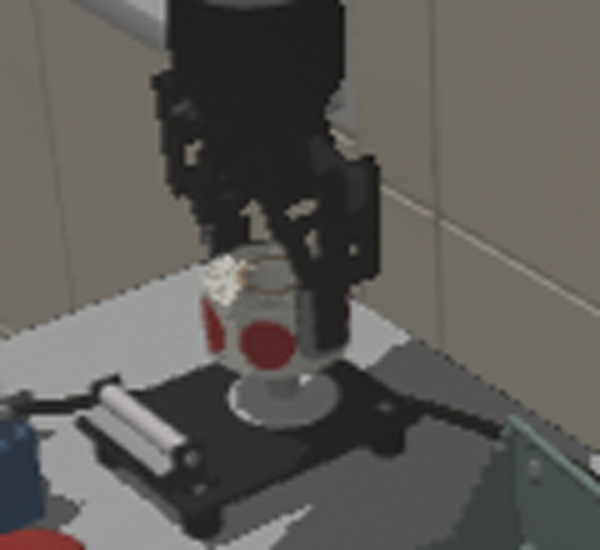

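Emit:
send_rows(targets=[{"wx": 0,"wy": 0,"wz": 0,"dx": 0.8,"dy": 0,"dz": 0,"claw": 0.4},{"wx": 0,"wy": 0,"wz": 0,"dx": 1.6,"dy": 0,"dz": 0,"claw": 0.4},{"wx": 0,"wy": 0,"wz": 0,"dx": 2.3,"dy": 0,"dz": 0,"claw": 0.4},{"wx": 0,"wy": 0,"wz": 0,"dx": 2.7,"dy": 0,"dz": 0,"claw": 0.4},{"wx": 0,"wy": 0,"wz": 0,"dx": 2.7,"dy": 0,"dz": 0,"claw": 0.4}])

```text
clock: 25.75
tool_pos: [0.5204, 0.3271, 0.0311]
ee_rot: [-0.5, 0.501, 0.5, 0.499]
force: [-0.1, -0.3, -0.7]
grip_width: 0.762
```

Run:
```python
from h import *
d=snap("wrist","w19"); s=snap("scene","s19"); st=robot.read_state(); p=st["tool_pos"]; print(p,st["force"],st["torque"])
crop(s,170,290,100,210,5,"s19c"); crop(d,180,380,230,400,4,"w19c")
```

```text
[0.52113884 0.32746714 0.03220977] [-0.03258504  0.37952939 -1.10315686] [0.02446629 0.04602635 0.00284749]
```

View pics/w19c.png

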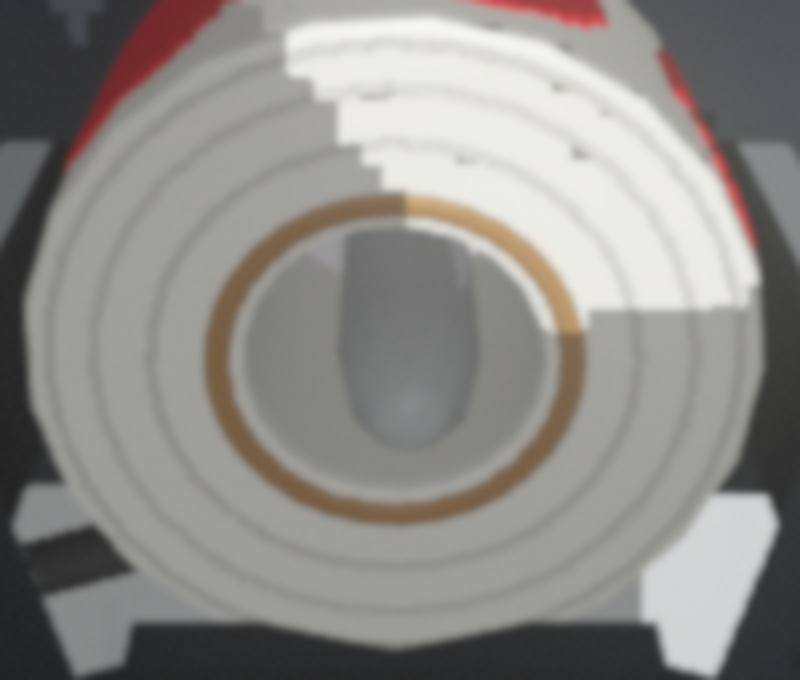

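View pics/s19c.png

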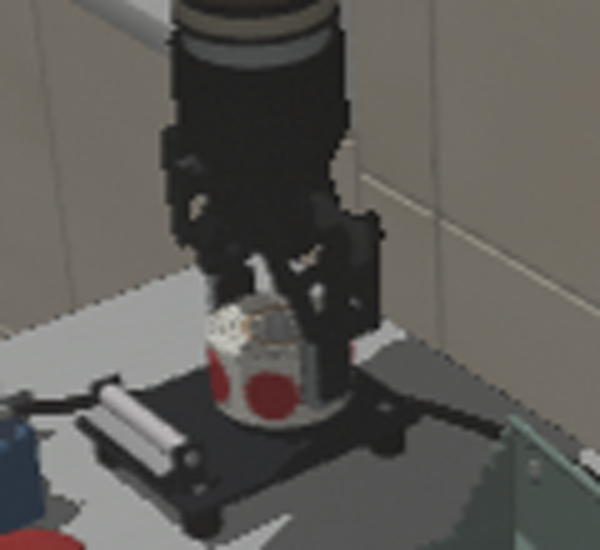

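Spindle is inside the bore. Creep down to contact.

Emit:
send_rows(targets=[{"wx": 0,"wy": 0,"wz": 0,"dx": 0.1,"dy": 0,"dz": 0,"claw": 0.4},{"wx": 0,"wy": 0,"wz": 0,"dx": 0.2,"dy": 0,"dz": 0,"claw": 0.4},{"wx": 0,"wy": 0,"wz": 0,"dx": 0.3,"dy": 0,"dz": 0,"claw": 0.4},{"wx": 0,"wy": 0,"wz": 0,"dx": 0.3,"dy": 0,"dz": 0,"claw": 0.4}])

```text
clock: 26.25
tool_pos: [0.5213, 0.3275, 0.0295]
ee_rot: [0.5, -0.5, -0.5, -0.5]
force: [-0.2, -0.2, -0.8]
grip_width: 0.762
```

Emit:
send_rows(targets=[{"wx": 0,"wy": 0,"wz": 0,"dx": 0.1,"dy": 0,"dz": 0,"claw": 0.4},{"wx": 0,"wy": 0,"wz": 0,"dx": 0.15,"dy": 0,"dz": 0,"claw": 0.4},{"wx": 0,"wy": 0,"wz": 0,"dx": 0.15,"dy": 0,"dz": 0,"claw": 0.4}])

```text
clock: 26.55
tool_pos: [0.5213, 0.3276, 0.0295]
ee_rot: [-0.5, 0.5, 0.5, 0.5]
force: [-3.7, -2.4, 7.4]
grip_width: 0.76
```

Emit:
send_rows(targets=[{"wx": 0,"wy": 0,"wz": 0,"dx": 0,"dy": 0,"dz": 0,"claw": 0.1},{"wx": 0,"wy": 0,"wz": 0,"dx": 0,"dy": 0,"dz": 0,"claw": 0},{"wx": 0,"wy": 0,"wz": 0,"dx": 0,"dy": 0,"dz": 0,"claw": 0},{"wx": 0,"wy": 0,"wz": 0,"dx": -1,"dy": 0,"dz": 0,"claw": 0},{"wx": 0,"wy": 0,"wz": 0,"dx": -4,"dy": 0,"dz": 0,"claw": 0},{"wx": 0,"wy": 0,"wz": 0,"dx": -8,"dy": 0,"dz": 0,"claw": 0},{"wx": 0,"wy": 0,"wz": 0,"dx": -12,"dy": 0,"dz": 0,"claw": 0},{"wx": 0,"wy": 0,"wz": 0,"dx": -15.5,"dy": 0,"dz": 0,"claw": 0}])

```text
clock: 27.35
tool_pos: [0.5215, 0.3276, 0.1858]
ee_rot: [-0.5, 0.499, 0.5, 0.501]
force: [0.2, -0.9, 0.1]
grip_width: 1.001
```

Emit:
send_rows(targets=[{"wx": 0,"wy": 0,"wz": 0,"dx": 0,"dy": 0,"dz": 0,"claw": 0},{"wx": 0,"wy": 0,"wz": 0,"dx": 0,"dy": 0,"dz": 0,"claw": 0}])

```text
clock: 27.55
tool_pos: [0.5217, 0.3278, 0.1847]
ee_rot: [-0.5, 0.499, 0.5, 0.501]
force: [0.5, 1.5, -0.9]
grip_width: 1.001
```

Run:
```python
from h import *
d=snap("wrist","w20"); s=snap("scene","s20"); st=robot.read_state(); p=st["tool_pos"]; print(p,st["force"],st["torque"])
crop(s,170,290,100,210,5,"s20c"); crop(d,200,360,120,260,4,"w20c"); print(proj(d,[.5205,.327,.061]),proj(d,[.5205,.327,.07]))
```

```text
[0.52025131 0.32710382 0.18145072] [-0.83642465  0.03846473  0.06010421] [ 0.05624463 -0.0584973   0.05820452]
(np.float64(278.06420723573535), np.float64(199.63013742076765)) (np.float64(278.07883022128505), np.float64(202.93590641517613))
```

View pics/w20c.png

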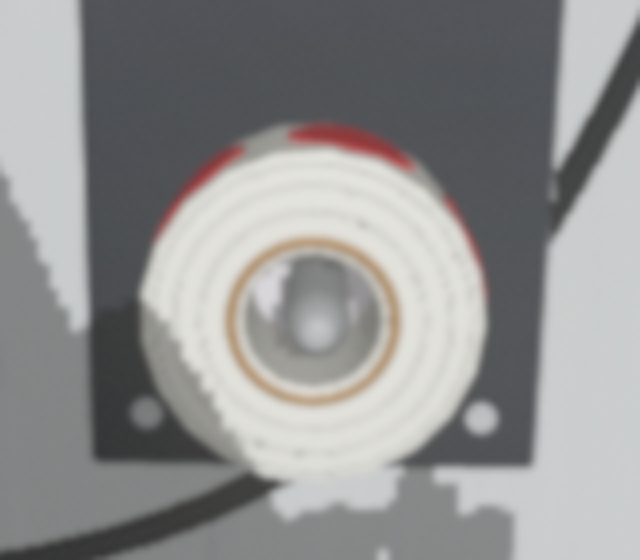

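View pics/s20c.png

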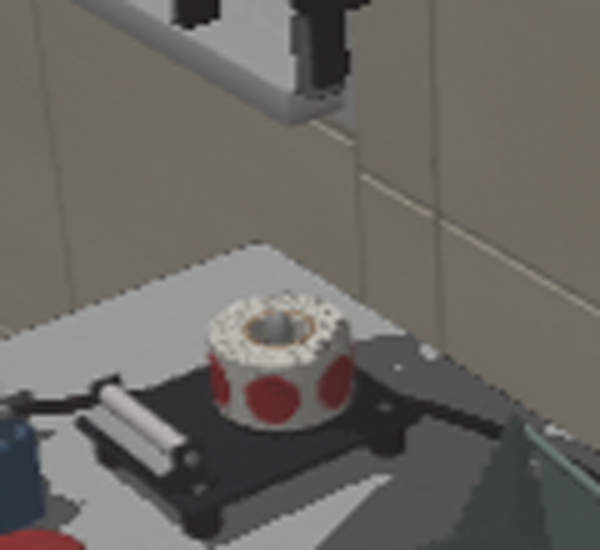

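Emit:
send_rows(targets=[{"wx": 0,"wy": 0,"wz": 0,"dx": -0.5,"dy": 0.5,"dz": -3.5,"claw": 0},{"wx": 0,"wy": 0,"wz": 0,"dx": -1,"dy": 1,"dz": -8,"claw": 0},{"wx": 0,"wy": 0,"wz": 0,"dx": -1,"dy": 1.5,"dz": -12.5,"claw": 0},{"wx": 0,"wy": 0,"wz": 0,"dx": -1,"dy": 2.5,"dz": -17,"claw": 0},{"wx": 0,"wy": 0,"wz": 0,"dx": -1,"dy": 3.5,"dz": -21.5,"claw": 0},{"wx": 0,"wy": 0,"wz": 0,"dx": -1,"dy": 4.5,"dz": -26,"claw": 0},{"wx": 0,"wy": 0,"wz": 0,"dx": -1,"dy": 5.5,"dz": -30.5,"claw": 0},{"wx": 0,"wy": 0,"wz": 0,"dx": -1,"dy": 6.5,"dz": -35,"claw": 0}])

```text
clock: 28.45
tool_pos: [0.4544, -0.0238, 0.1909]
ee_rot: [-0.499, 0.5, 0.501, 0.499]
force: [0.7, -0.3, -0.3]
grip_width: 0.996
```

Emit:
send_rows(targets=[{"wx": 0,"wy": 0,"wz": 0,"dx": 0,"dy": 0.5,"dz": -4.5,"claw": 0},{"wx": 0,"wy": 0,"wz": 0,"dx": 0,"dy": 0.8,"dz": -9,"claw": 0},{"wx": 0,"wy": 0,"wz": 0,"dx": 0,"dy": 0.8,"dz": -13.5,"claw": 0},{"wx": 0,"wy": 0,"wz": 0,"dx": 0,"dy": 0.8,"dz": -15.5,"claw": 0},{"wx": 0,"wy": 0,"wz": 0,"dx": 0,"dy": 0.8,"dz": -15.5,"claw": 0},{"wx": 0,"wy": 0,"wz": 0,"dx": 0,"dy": 0.8,"dz": -15.5,"claw": 0}])

```text
clock: 29.05
tool_pos: [0.4473, -0.177, 0.1911]
ee_rot: [-0.498, 0.5, 0.501, 0.5]
force: [-1.0, -0.3, 0.1]
grip_width: 1.002
```

Run:
```python
from h import *
d=snap("wrist","w21"); st=robot.read_state();print(st["tool_pos"],st["force"],st["grip_width"])
for n,lo,hi,z in [("b",(110,150,60),(130,255,255),.123),("y",(20,150,60),(32,255,255),.123),("g",(50,120,50),(75,255,255),.126)]:
  for b in blobs(d["color"],lo,hi,100): print(n,b,onz(d,*b[1],z).round(4))
```

```text
[ 0.44752804 -0.17646318  0.19140103] [ 0.28193786 -0.33946888 -0.20734269] 0.999645377928393
b (np.int32(1487), array([285.02, 305.44]), array([263, 285,  46,  42], dtype=int32)) [ 0.502  -0.1732  0.123 ]
y (np.int32(1305), array([294.37, 372.91]), array([272, 355,  46,  37], dtype=int32)) [ 0.5553 -0.1664  0.123 ]
g (np.int32(1841), array([278.04, 229.08]), array([254, 206,  49,  47], dtype=int32)) [ 0.4478 -0.1778  0.126 ]
```

View pics/w21.png

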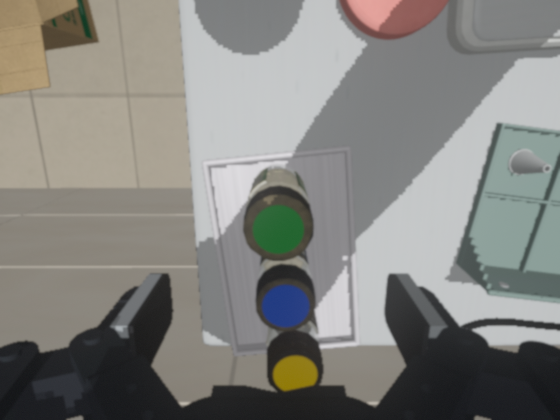

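Emit:
send_rows(targets=[{"wx": 0,"wy": 0,"wz": 0,"dx": 2,"dy": 0,"dz": -0.1,"claw": 0},{"wx": 0,"wy": 0,"wz": 0,"dx": 5,"dy": 0,"dz": -0.1,"claw": 0},{"wx": 0,"wy": 0,"wz": 0,"dx": 8.5,"dy": 0,"dz": -0.1,"claw": 0},{"wx": 0,"wy": 0,"wz": 0,"dx": 10.2,"dy": 0,"dz": -0.1,"claw": 0},{"wx": 0,"wy": 0,"wz": 0,"dx": 10.2,"dy": 0,"dz": -0.1,"claw": 0}])

```text
clock: 29.6
tool_pos: [0.4459, -0.1754, 0.0873]
ee_rot: [-0.498, 0.5, 0.503, 0.499]
force: [-0.6, 1.1, -0.4]
grip_width: 0.997
```

Emit:
send_rows(targets=[{"wx": 0,"wy": 0,"wz": 0,"dx": 0,"dy": 0,"dz": 0,"claw": 0.4},{"wx": 0,"wy": 0,"wz": 0,"dx": 0,"dy": 0,"dz": 0,"claw": 0.7},{"wx": 0,"wy": 0,"wz": 0,"dx": 0,"dy": 0,"dz": 0,"claw": 0.7},{"wx": 0,"wy": 0,"wz": 0,"dx": 0,"dy": 0,"dz": 0,"claw": 0.7},{"wx": 0,"wy": 0,"wz": 0,"dx": 0,"dy": 0,"dz": 0,"claw": 0.7},{"wx": 0,"wy": 0,"wz": 0,"dx": 0,"dy": 0,"dz": 0,"claw": 0.7}], newtons=40)

```text
clock: 30.2
tool_pos: [0.4494, -0.1789, 0.0926]
ee_rot: [0.501, -0.5, -0.499, -0.501]
force: [-1.2, 1.6, 5.6]
grip_width: 0.501
```

Emit:
send_rows(targets=[{"wx": 0,"wy": 0,"wz": 0,"dx": -2,"dy": 0,"dz": 0,"claw": 0.7},{"wx": 0,"wy": 0,"wz": 0,"dx": -5,"dy": 0,"dz": 0,"claw": 0.7},{"wx": 0,"wy": 0,"wz": 0,"dx": -9,"dy": 0,"dz": 0,"claw": 0.7},{"wx": 0,"wy": 0,"wz": 0,"dx": -12,"dy": 0,"dz": 0,"claw": 0.7},{"wx": 0,"wy": 0,"wz": 0,"dx": -13.5,"dy": 0,"dz": 0,"claw": 0.7},{"wx": 0,"wy": 0,"wz": 0,"dx": -13.5,"dy": 0,"dz": 0,"claw": 0.7},{"wx": 0,"wy": 0,"wz": 0,"dx": -13.5,"dy": 0,"dz": 0,"claw": 0.7}])

```text
clock: 30.9
tool_pos: [0.4475, -0.1782, 0.2242]
ee_rot: [-0.499, 0.5, 0.501, 0.5]
force: [0.1, -0.4, -2.0]
grip_width: 0.502
```

Emit:
send_rows(targets=[{"wx": 0,"wy": 0,"wz": 0,"dx": 0,"dy": -0.3,"dz": 3,"claw": 0.7},{"wx": 0,"wy": 0,"wz": 0,"dx": 0,"dy": -1,"dz": 7,"claw": 0.7},{"wx": 0,"wy": 0,"wz": 0,"dx": 0,"dy": -2,"dz": 11.5,"claw": 0.7},{"wx": 0,"wy": 0,"wz": 0,"dx": 0,"dy": -3,"dz": 16,"claw": 0.7},{"wx": 0,"wy": 0,"wz": 0,"dx": 0,"dy": -4,"dz": 20.5,"claw": 0.7},{"wx": 0,"wy": 0,"wz": 0,"dx": 0,"dy": -5,"dz": 25,"claw": 0.7},{"wx": 0,"wy": 0,"wz": 0,"dx": 0,"dy": -6,"dz": 29.5,"claw": 0.7},{"wx": 0,"wy": 0,"wz": 0,"dx": 0,"dy": -6.7,"dz": 33,"claw": 0.7}])

```text
clock: 31.7
tool_pos: [0.5138, 0.1538, 0.2226]
ee_rot: [-0.499, 0.501, 0.502, 0.498]
force: [0.5, -0.8, -1.7]
grip_width: 0.497
```

Emit:
send_rows(targets=[{"wx": 0,"wy": 0,"wz": 0,"dx": 0,"dy": 0,"dz": 2.2,"claw": 0.7},{"wx": 0,"wy": 0,"wz": 0,"dx": 0,"dy": 0,"dz": 2.2,"claw": 0.7},{"wx": 0,"wy": 0,"wz": 0,"dx": 0,"dy": 0,"dz": 2.2,"claw": 0.7}])

```text
clock: 32.0
tool_pos: [0.5139, 0.1734, 0.2232]
ee_rot: [-0.5, 0.501, 0.501, 0.498]
force: [0.4, -0.9, -1.0]
grip_width: 0.5
```

Run:
```python
from h import *
d=snap("wrist","w22"); s=snap("scene","s22"); st=robot.read_state();print(st["tool_pos"],st["force"],st["grip_width"])
```

```text
[0.51453808 0.17249886 0.2243136 ] [ 4.38205572e-01 -6.01316963e-04 -1.19510383e+00] 0.5012239362248172
```

View pics/w22.png

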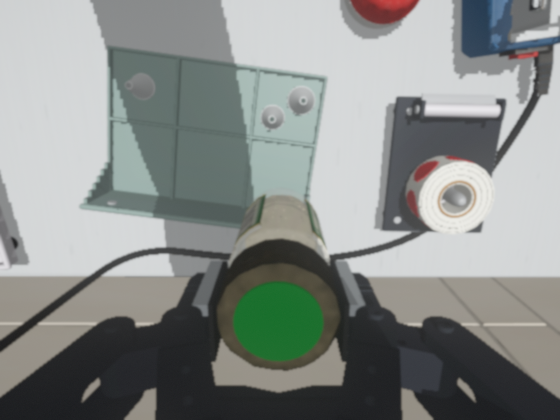

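View pics/s22.png

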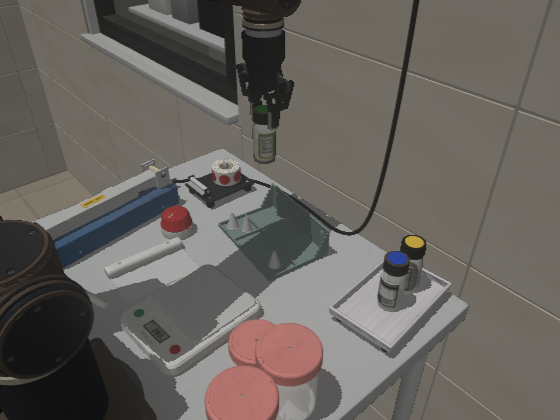

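Emit:
send_rows(targets=[{"wx": 0,"wy": 0,"wz": 0,"dx": 3,"dy": 0,"dz": 0.1,"claw": 0.7},{"wx": 0,"wy": 0,"wz": 0,"dx": 7,"dy": 0,"dz": 0.1,"claw": 0.7},{"wx": 0,"wy": 0,"wz": 0,"dx": 10.5,"dy": 0,"dz": 0.1,"claw": 0.7},{"wx": 0,"wy": 0,"wz": 0,"dx": 13.2,"dy": 0,"dz": 0.1,"claw": 0.7},{"wx": 0,"wy": 0,"wz": 0,"dx": 14.3,"dy": 0,"dz": 0.1,"claw": 0.7},{"wx": 0,"wy": 0,"wz": 0,"dx": 14.6,"dy": 0,"dz": 0.1,"claw": 0.7},{"wx": 0,"wy": 0,"wz": 0,"dx": 14.6,"dy": 0,"dz": 0.1,"claw": 0.7}])

```text
clock: 32.8
tool_pos: [0.5159, 0.174, 0.0806]
ee_rot: [-0.5, 0.5, 0.5, 0.5]
force: [-0.3, -0.9, 0.1]
grip_width: 0.502
```

Emit:
send_rows(targets=[{"wx": 0,"wy": 0,"wz": 0,"dx": 0.1,"dy": 0,"dz": 0,"claw": 0.7},{"wx": 0,"wy": 0,"wz": 0,"dx": 0.2,"dy": 0,"dz": 0,"claw": 0.7},{"wx": 0,"wy": 0,"wz": 0,"dx": 0.2,"dy": 0,"dz": 0,"claw": 0.7}])

```text
clock: 33.1
tool_pos: [0.5158, 0.1746, 0.0788]
ee_rot: [0.5, -0.499, -0.5, -0.5]
force: [-0.2, 0.1, -1.4]
grip_width: 0.501
```

Emit:
send_rows(targets=[{"wx": 0,"wy": 0,"wz": 0,"dx": 0.1,"dy": 0,"dz": 0,"claw": 0.7},{"wx": 0,"wy": 0,"wz": 0,"dx": 0.2,"dy": 0,"dz": 0,"claw": 0.7},{"wx": 0,"wy": 0,"wz": 0,"dx": 0.2,"dy": 0,"dz": 0,"claw": 0.7}])

```text
clock: 33.4
tool_pos: [0.5162, 0.1747, 0.0776]
ee_rot: [0.501, -0.499, -0.5, -0.5]
force: [-2.2, -0.6, 5.0]
grip_width: 0.501
```

Emit:
send_rows(targets=[{"wx": 0,"wy": 0,"wz": 0,"dx": 0,"dy": 0,"dz": 0,"claw": 0.4},{"wx": 0,"wy": 0,"wz": 0,"dx": 0,"dy": 0,"dz": 0,"claw": 0.2},{"wx": 0,"wy": 0,"wz": 0,"dx": 0,"dy": 0,"dz": 0,"claw": 0},{"wx": 0,"wy": 0,"wz": 0,"dx": 0,"dy": 0,"dz": 0,"claw": 0},{"wx": 0,"wy": 0,"wz": 0,"dx": -2,"dy": 0,"dz": 0,"claw": 0},{"wx": 0,"wy": 0,"wz": 0,"dx": -6,"dy": 0,"dz": 0,"claw": 0},{"wx": 0,"wy": 0,"wz": 0,"dx": -10,"dy": 0,"dz": 0,"claw": 0},{"wx": 0,"wy": 0,"wz": 0,"dx": -11.2,"dy": 0,"dz": 0,"claw": 0}])

```text
clock: 34.2
tool_pos: [0.5177, 0.1749, 0.193]
ee_rot: [-0.502, 0.497, 0.498, 0.502]
force: [1.1, -0.9, 0.1]
grip_width: 0.999
```

Run:
```python
from h import *
d=snap("wrist","w23"); st=robot.read_state();print(st["tool_pos"],st["force"],st["grip_width"])
for b in blobs(d["color"],(50,120,50),(75,255,255),100): print(b,onz(d,*b[1],.111).round(4))
```

```text
[0.51782302 0.1749158  0.19314365] [-0.18228571  0.08284731  0.81154092] 0.997757479428563
(np.int32(1656), array([280.28, 213.51]), array([257, 191,  47,  45], dtype=int32)) [0.5146 0.1755 0.111 ]
```

View pics/w23.png

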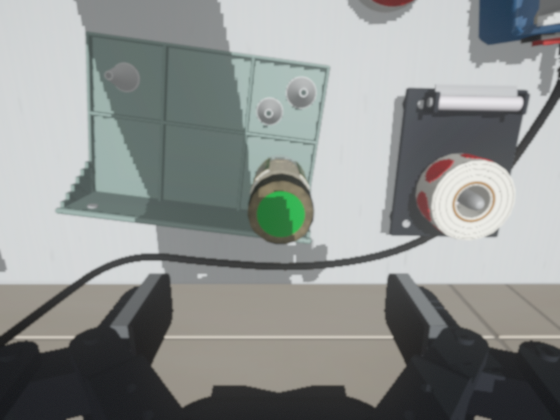

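Emit:
send_rows(targets=[{"wx": 0,"wy": 0,"wz": 0,"dx": 0,"dy": 0,"dz": -4,"claw": 0},{"wx": 0,"wy": 0,"wz": 0,"dx": 0,"dy": 0,"dz": -8.5,"claw": 0},{"wx": 0,"wy": 0,"wz": 0,"dx": 0,"dy": 0.3,"dz": -13,"claw": 0},{"wx": 0,"wy": 0,"wz": 0,"dx": 0,"dy": 0.6,"dz": -17.5,"claw": 0},{"wx": 0,"wy": 0,"wz": 0,"dx": 0,"dy": 1,"dz": -22,"claw": 0},{"wx": 0,"wy": 0,"wz": 0,"dx": 0,"dy": 1.3,"dz": -26.5,"claw": 0},{"wx": 0,"wy": 0,"wz": 0,"dx": 0,"dy": 1.3,"dz": -31,"claw": 0},{"wx": 0,"wy": 0,"wz": 0,"dx": 0,"dy": 1.3,"dz": -34.8,"claw": 0}])

```text
clock: 35.05
tool_pos: [0.5009, -0.1753, 0.1857]
ee_rot: [-0.499, 0.501, 0.501, 0.5]
force: [0.7, 1.0, 0.4]
grip_width: 1.001
```

Emit:
send_rows(targets=[{"wx": 0,"wy": 0,"wz": 0,"dx": 0,"dy": 0,"dz": 0,"claw": 0},{"wx": 0,"wy": 0,"wz": 0,"dx": 0,"dy": 0,"dz": 0,"claw": 0},{"wx": 0,"wy": 0,"wz": 0,"dx": 0,"dy": 0,"dz": 0,"claw": 0}])

```text
clock: 35.35
tool_pos: [0.5016, -0.1724, 0.1865]
ee_rot: [-0.499, 0.5, 0.501, 0.5]
force: [-0.2, 0.5, 0.1]
grip_width: 0.996
```

Run:
```python
from h import *
d=snap("wrist","w24"); st=robot.read_state();print(st["tool_pos"],st["force"],st["grip_width"])
for n,lo,hi,z in [("b",(110,150,60),(130,255,255),.123),("y",(20,150,60),(32,255,255),.123)]:
  for b in blobs(d["color"],lo,hi,100): print(n,b,onz(d,*b[1],z).round(4))
```

```text
[ 0.50181578 -0.1721583   0.18678172] [ 0.05681755  0.0786253  -0.14620165] 0.996385059728937
b (np.int32(1868), array([278.22, 230.05]), array([254, 207,  50,  47], dtype=int32)) [ 0.5022 -0.1731  0.123 ]
y (np.int32(1707), array([288.74, 309.27]), array([265, 288,  49,  44], dtype=int32)) [ 0.5562 -0.1663  0.123 ]
```

View pics/w24.png

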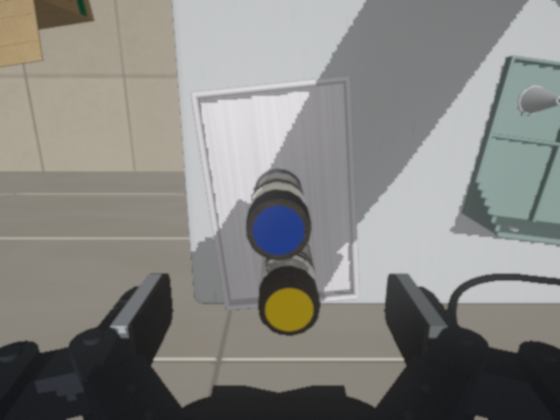

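Down to z ≈ 0.086, grip, lift.

Emit:
send_rows(targets=[{"wx": 0,"wy": 0,"wz": 0,"dx": 2,"dy": 0,"dz": -0.1,"claw": 0},{"wx": 0,"wy": 0,"wz": 0,"dx": 5,"dy": 0,"dz": -0.1,"claw": 0},{"wx": 0,"wy": 0,"wz": 0,"dx": 8.5,"dy": 0,"dz": -0.1,"claw": 0},{"wx": 0,"wy": 0,"wz": 0,"dx": 10,"dy": 0,"dz": -0.1,"claw": 0},{"wx": 0,"wy": 0,"wz": 0,"dx": 10,"dy": 0,"dz": -0.1,"claw": 0}])

```text
clock: 35.9
tool_pos: [0.5005, -0.1725, 0.0851]
ee_rot: [-0.498, 0.5, 0.503, 0.499]
force: [0.2, -0.4, -0.1]
grip_width: 1.001
```

Emit:
send_rows(targets=[{"wx": 0,"wy": 0,"wz": 0,"dx": 0,"dy": 0,"dz": 0,"claw": 0.4},{"wx": 0,"wy": 0,"wz": 0,"dx": 0,"dy": 0,"dz": 0,"claw": 0.7},{"wx": 0,"wy": 0,"wz": 0,"dx": 0,"dy": 0,"dz": 0,"claw": 0.7},{"wx": 0,"wy": 0,"wz": 0,"dx": 0,"dy": 0,"dz": 0,"claw": 0.7},{"wx": 0,"wy": 0,"wz": 0,"dx": 0,"dy": 0,"dz": 0,"claw": 0.7},{"wx": 0,"wy": 0,"wz": 0,"dx": 0,"dy": 0,"dz": 0,"claw": 0.7}], newtons=40)

```text
clock: 36.5
tool_pos: [0.5034, -0.1749, 0.0897]
ee_rot: [0.501, -0.5, -0.499, -0.5]
force: [-0.3, 1.7, 6.3]
grip_width: 0.466
```

Emit:
send_rows(targets=[{"wx": 0,"wy": 0,"wz": 0,"dx": -2,"dy": 0,"dz": 0,"claw": 0.7},{"wx": 0,"wy": 0,"wz": 0,"dx": -5,"dy": 0,"dz": 0,"claw": 0.7},{"wx": 0,"wy": 0,"wz": 0,"dx": -9,"dy": 0,"dz": 0,"claw": 0.7},{"wx": 0,"wy": 0,"wz": 0,"dx": -12,"dy": 0,"dz": 0,"claw": 0.7},{"wx": 0,"wy": 0,"wz": 0,"dx": -13.5,"dy": 0,"dz": 0,"claw": 0.7},{"wx": 0,"wy": 0,"wz": 0,"dx": -13.5,"dy": 0,"dz": 0,"claw": 0.7},{"wx": 0,"wy": 0,"wz": 0,"dx": -13.5,"dy": 0,"dz": 0,"claw": 0.7}])

```text
clock: 37.2
tool_pos: [0.5015, -0.1742, 0.2212]
ee_rot: [-0.499, 0.5, 0.501, 0.5]
force: [0.0, -0.7, -0.4]
grip_width: 0.464
```

Emit:
send_rows(targets=[{"wx": 0,"wy": 0,"wz": 0,"dx": 0,"dy": 0.8,"dz": 3,"claw": 0.7},{"wx": 0,"wy": 0,"wz": 0,"dx": 0,"dy": 1.6,"dz": 7,"claw": 0.7},{"wx": 0,"wy": 0,"wz": 0,"dx": 0,"dy": 2.5,"dz": 11,"claw": 0.7},{"wx": 0,"wy": 0,"wz": 0,"dx": 0,"dy": 3.5,"dz": 15.5,"claw": 0.7},{"wx": 0,"wy": 0,"wz": 0,"dx": 0,"dy": 4.5,"dz": 20,"claw": 0.7},{"wx": 0,"wy": 0,"wz": 0,"dx": 0,"dy": 5.5,"dz": 24.5,"claw": 0.7},{"wx": 0,"wy": 0,"wz": 0,"dx": 0,"dy": 6.3,"dz": 28,"claw": 0.7},{"wx": 0,"wy": 0,"wz": 0,"dx": 0,"dy": 6.3,"dz": 28.7,"claw": 0.7}])

```text
clock: 38.0
tool_pos: [0.4365, 0.1152, 0.2199]
ee_rot: [-0.5, 0.5, 0.503, 0.498]
force: [0.7, -0.3, -2.3]
grip_width: 0.462
```

Emit:
send_rows(targets=[{"wx": 0,"wy": 0,"wz": 0,"dx": 0,"dy": 0,"dz": 0,"claw": 0.7},{"wx": 0,"wy": 0,"wz": 0,"dx": 0,"dy": 0,"dz": 0,"claw": 0.7},{"wx": 0,"wy": 0,"wz": 0,"dx": 0,"dy": 0,"dz": 0,"claw": 0.7}])

```text
clock: 38.3
tool_pos: [0.4393, 0.1113, 0.2221]
ee_rot: [-0.499, 0.501, 0.5, 0.5]
force: [0.1, -0.4, -0.9]
grip_width: 0.465
```

Run:
```python
from h import *
d=snap("wrist","w25"); st=robot.read_state();print(st["tool_pos"],st["force"],st["grip_width"])
```

```text
[0.43937895 0.11131878 0.22234148] [ 0.17578717 -0.11732581 -0.37702536] 0.46212640421386086
```

View pics/w25.png

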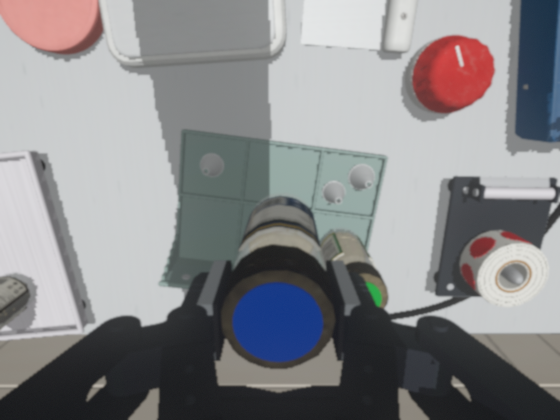

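Emit:
send_rows(targets=[{"wx": 0,"wy": 0,"wz": 0,"dx": 3,"dy": 0.1,"dz": 0.2,"claw": 0.7},{"wx": 0,"wy": 0,"wz": 0,"dx": 7,"dy": 0.1,"dz": 0.2,"claw": 0.7},{"wx": 0,"wy": 0,"wz": 0,"dx": 10.5,"dy": 0.1,"dz": 0.2,"claw": 0.7},{"wx": 0,"wy": 0,"wz": 0,"dx": 13.2,"dy": 0.1,"dz": 0.2,"claw": 0.7},{"wx": 0,"wy": 0,"wz": 0,"dx": 14.3,"dy": 0.1,"dz": 0.2,"claw": 0.7},{"wx": 0,"wy": 0,"wz": 0,"dx": 14.7,"dy": 0.1,"dz": 0.2,"claw": 0.7},{"wx": 0,"wy": 0,"wz": 0,"dx": 14.7,"dy": 0.1,"dz": 0.2,"claw": 0.7}])

```text
clock: 39.05
tool_pos: [0.4391, 0.1141, 0.0765]
ee_rot: [-0.5, 0.5, 0.5, 0.5]
force: [-0.1, -1.0, -0.7]
grip_width: 0.469
```

Emit:
send_rows(targets=[{"wx": 0,"wy": 0,"wz": 0,"dx": 0.1,"dy": 0,"dz": 0,"claw": 0.7},{"wx": 0,"wy": 0,"wz": 0,"dx": 0.2,"dy": 0,"dz": 0,"claw": 0.7},{"wx": 0,"wy": 0,"wz": 0,"dx": 0.2,"dy": 0,"dz": 0,"claw": 0.7}])

```text
clock: 39.35
tool_pos: [0.439, 0.1145, 0.0749]
ee_rot: [0.501, -0.499, -0.5, -0.5]
force: [-0.0, 0.0, 0.5]
grip_width: 0.466
```

Emit:
send_rows(targets=[{"wx": 0,"wy": 0,"wz": 0,"dx": 0.1,"dy": 0,"dz": 0,"claw": 0.7},{"wx": 0,"wy": 0,"wz": 0,"dx": 0.15,"dy": 0,"dz": 0,"claw": 0.7},{"wx": 0,"wy": 0,"wz": 0,"dx": 0.15,"dy": 0,"dz": 0,"claw": 0.7}])

```text
clock: 39.65
tool_pos: [0.4399, 0.1146, 0.0747]
ee_rot: [0.501, -0.499, -0.499, -0.501]
force: [-2.1, -0.1, 8.8]
grip_width: 0.467
```

Emit:
send_rows(targets=[{"wx": 0,"wy": 0,"wz": 0,"dx": 0,"dy": 0,"dz": 0,"claw": 0.4},{"wx": 0,"wy": 0,"wz": 0,"dx": 0,"dy": 0,"dz": 0,"claw": 0.2},{"wx": 0,"wy": 0,"wz": 0,"dx": 0,"dy": 0,"dz": 0,"claw": 0},{"wx": 0,"wy": 0,"wz": 0,"dx": 0,"dy": 0,"dz": 0,"claw": 0},{"wx": 0,"wy": 0,"wz": 0,"dx": -2,"dy": 0,"dz": 0,"claw": 0},{"wx": 0,"wy": 0,"wz": 0,"dx": -6,"dy": 0,"dz": 0,"claw": 0},{"wx": 0,"wy": 0,"wz": 0,"dx": -10,"dy": 0,"dz": 0,"claw": 0},{"wx": 0,"wy": 0,"wz": 0,"dx": -11.4,"dy": 0,"dz": 0,"claw": 0}])

```text
clock: 40.45
tool_pos: [0.4404, 0.1146, 0.1907]
ee_rot: [0.502, -0.498, -0.498, -0.502]
force: [0.4, 0.6, 0.7]
grip_width: 0.998
```

Run:
```python
from h import *
d=snap("wrist","w26"); st=robot.read_state();print(st["tool_pos"],st["force"],st["grip_width"])
for n,lo,hi,z in [("b",(110,150,60),(130,255,255),.108),("g",(50,120,50),(75,255,255),.111)]:
  for b in blobs(d["color"],lo,hi,100): print(n,b,onz(d,*b[1],z).round(4))
```

```text
[0.44083261 0.11460172 0.19134013] [ 0.67008139 -0.05595937  1.28272112] 0.9997850423937747
b (np.int32(1608), array([281.54, 215.49]), array([259, 193,  47,  45], dtype=int32)) [0.4388 0.1159 0.108 ]
g (np.int32(1286), array([365.87, 319.86]), array([345, 301,  43,  38], dtype=int32)) [0.5149 0.1753 0.111 ]
```

View pics/w26.png

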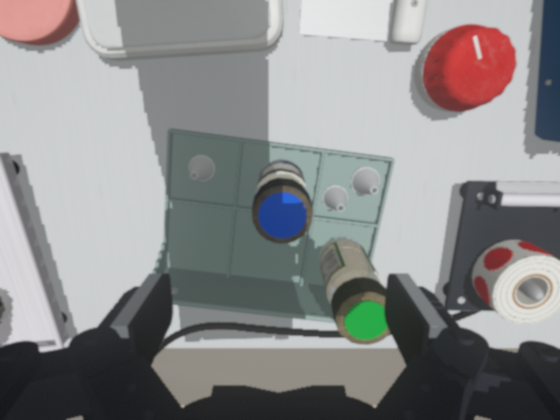

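Emit:
send_rows(targets=[{"wx": 0,"wy": 0,"wz": 0,"dx": 0,"dy": -1.5,"dz": -3.5,"claw": 0},{"wx": 0,"wy": 0,"wz": 0,"dx": 0,"dy": -3,"dz": -7.5,"claw": 0},{"wx": 0,"wy": 0,"wz": 0,"dx": 0,"dy": -5,"dz": -11.5,"claw": 0},{"wx": 0,"wy": 0,"wz": 0,"dx": 0,"dy": -7,"dz": -16,"claw": 0},{"wx": 0,"wy": 0,"wz": 0,"dx": 0,"dy": -9,"dz": -20.5,"claw": 0},{"wx": 0,"wy": 0,"wz": 0,"dx": 0,"dy": -11,"dz": -25,"claw": 0},{"wx": 0,"wy": 0,"wz": 0,"dx": 0,"dy": -11.7,"dz": -28.1,"claw": 0},{"wx": 0,"wy": 0,"wz": 0,"dx": 0,"dy": -11.7,"dz": -28.1,"claw": 0}])

```text
clock: 41.3
tool_pos: [0.555, -0.17, 0.1838]
ee_rot: [-0.498, 0.502, 0.5, 0.501]
force: [0.9, 1.1, -0.1]
grip_width: 0.998
```

Emit:
send_rows(targets=[{"wx": 0,"wy": 0,"wz": 0,"dx": 0,"dy": 0,"dz": 0,"claw": 0},{"wx": 0,"wy": 0,"wz": 0,"dx": 0,"dy": 0,"dz": 0,"claw": 0},{"wx": 0,"wy": 0,"wz": 0,"dx": 0,"dy": 0,"dz": 0,"claw": 0}])

```text
clock: 41.6
tool_pos: [0.5547, -0.165, 0.1857]
ee_rot: [-0.5, 0.5, 0.501, 0.499]
force: [-0.4, 0.8, 0.6]
grip_width: 1.002
```

Run:
```python
from h import *
d=snap("wrist","w27"); st=robot.read_state();print(st["tool_pos"],st["force"],st["grip_width"])
for n,lo,hi,z in [("y",(20,150,60),(32,255,255),.123)]:
  for b in blobs(d["color"],lo,hi,100): print(n,b,onz(d,*b[1],z).round(4))
```

```text
[ 0.55488278 -0.16514149  0.18599982] [0.34170469 0.08056961 1.28861126] 0.9967165140775038
y (np.int32(2056), array([277.58, 232.08]), array([252, 208,  52,  50], dtype=int32)) [ 0.5564 -0.1662  0.123 ]
```

View pics/w27.png

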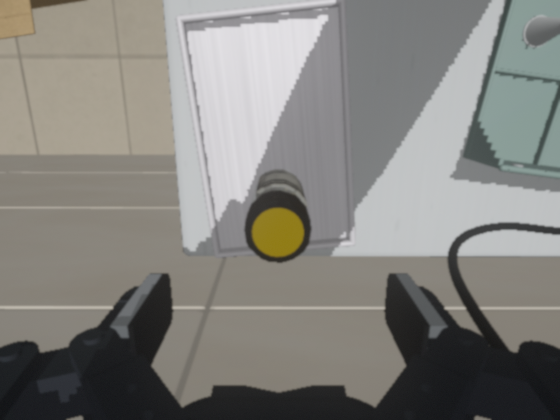

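Emit:
send_rows(targets=[{"wx": 0,"wy": 0,"wz": 0,"dx": 2,"dy": -0.1,"dz": -0.1,"claw": 0},{"wx": 0,"wy": 0,"wz": 0,"dx": 5,"dy": -0.1,"dz": -0.1,"claw": 0},{"wx": 0,"wy": 0,"wz": 0,"dx": 8.5,"dy": -0.1,"dz": -0.1,"claw": 0},{"wx": 0,"wy": 0,"wz": 0,"dx": 10.1,"dy": -0.1,"dz": -0.1,"claw": 0},{"wx": 0,"wy": 0,"wz": 0,"dx": 10.1,"dy": -0.1,"dz": -0.1,"claw": 0}])

```text
clock: 42.15
tool_pos: [0.5542, -0.1659, 0.0825]
ee_rot: [-0.498, 0.5, 0.502, 0.499]
force: [0.5, -0.5, 0.5]
grip_width: 0.998
```

Emit:
send_rows(targets=[{"wx": 0,"wy": 0,"wz": 0,"dx": 0,"dy": 0,"dz": 0,"claw": 0.4},{"wx": 0,"wy": 0,"wz": 0,"dx": 0,"dy": 0,"dz": 0,"claw": 0.7},{"wx": 0,"wy": 0,"wz": 0,"dx": 0,"dy": 0,"dz": 0,"claw": 0.7},{"wx": 0,"wy": 0,"wz": 0,"dx": 0,"dy": 0,"dz": 0,"claw": 0.7},{"wx": 0,"wy": 0,"wz": 0,"dx": 0,"dy": 0,"dz": 0,"claw": 0.7},{"wx": 0,"wy": 0,"wz": 0,"dx": 0,"dy": 0,"dz": 0,"claw": 0.7}], newtons=40)

```text
clock: 42.75
tool_pos: [0.5575, -0.1679, 0.0874]
ee_rot: [0.501, -0.499, -0.499, -0.501]
force: [0.0, 1.2, 6.2]
grip_width: 0.468
```

Emit:
send_rows(targets=[{"wx": 0,"wy": 0,"wz": 0,"dx": -2,"dy": 0,"dz": 0,"claw": 0.7},{"wx": 0,"wy": 0,"wz": 0,"dx": -5,"dy": 0,"dz": 0,"claw": 0.7},{"wx": 0,"wy": 0,"wz": 0,"dx": -9,"dy": 0,"dz": 0,"claw": 0.7},{"wx": 0,"wy": 0,"wz": 0,"dx": -12,"dy": 0,"dz": 0,"claw": 0.7},{"wx": 0,"wy": 0,"wz": 0,"dx": -13.5,"dy": 0,"dz": 0,"claw": 0.7},{"wx": 0,"wy": 0,"wz": 0,"dx": -13.5,"dy": 0,"dz": 0,"claw": 0.7},{"wx": 0,"wy": 0,"wz": 0,"dx": -13.5,"dy": 0,"dz": 0,"claw": 0.7}])

```text
clock: 43.45
tool_pos: [0.5555, -0.1672, 0.2187]
ee_rot: [-0.499, 0.5, 0.501, 0.5]
force: [0.1, 0.2, -1.5]
grip_width: 0.469
```

Emit:
send_rows(targets=[{"wx": 0,"wy": 0,"wz": 0,"dx": 0,"dy": 1,"dz": 3,"claw": 0.7},{"wx": 0,"wy": 0,"wz": 0,"dx": 0,"dy": 2,"dz": 7,"claw": 0.7},{"wx": 0,"wy": 0,"wz": 0,"dx": 0,"dy": 3,"dz": 11,"claw": 0.7},{"wx": 0,"wy": 0,"wz": 0,"dx": 0,"dy": 4,"dz": 15,"claw": 0.7},{"wx": 0,"wy": 0,"wz": 0,"dx": 0,"dy": 5,"dz": 18.5,"claw": 0.7},{"wx": 0,"wy": 0,"wz": 0,"dx": 0,"dy": 5.6,"dz": 20.3,"claw": 0.7},{"wx": 0,"wy": 0,"wz": 0,"dx": 0,"dy": 5.6,"dz": 20.3,"claw": 0.7},{"wx": 0,"wy": 0,"wz": 0,"dx": 0,"dy": 5.6,"dz": 20.3,"claw": 0.7}])

```text
clock: 44.25
tool_pos: [0.4993, 0.0355, 0.2183]
ee_rot: [-0.499, 0.501, 0.501, 0.499]
force: [-0.3, -0.1, -0.5]
grip_width: 0.463
```

Emit:
send_rows(targets=[{"wx": 0,"wy": 0,"wz": 0,"dx": 0,"dy": 0,"dz": 0,"claw": 0.7},{"wx": 0,"wy": 0,"wz": 0,"dx": 0,"dy": 0,"dz": 0,"claw": 0.7}])

```text
clock: 44.45
tool_pos: [0.5003, 0.0345, 0.2197]
ee_rot: [-0.499, 0.501, 0.5, 0.5]
force: [0.0, -0.2, -0.9]
grip_width: 0.468
```

Run:
```python
from h import *
d=snap("wrist","w28"); st=robot.read_state();print(st["tool_pos"],st["force"],st["grip_width"])
```

```text
[0.50036439 0.03454327 0.21993954] [-0.65139203  0.58812382 -0.1017005 ] 0.46541352286055626
```

View pics/w28.png

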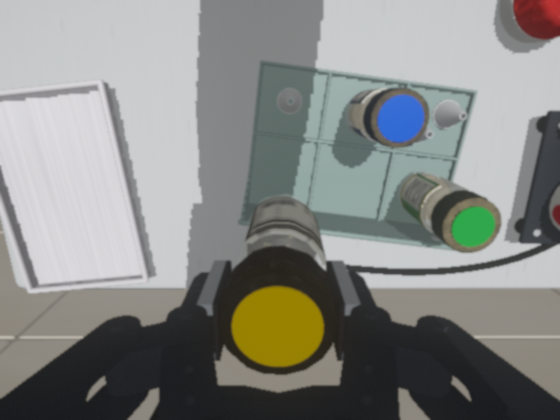

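Emit:
send_rows(targets=[{"wx": 0,"wy": 0,"wz": 0,"dx": 3,"dy": 0,"dz": 0.1,"claw": 0.7},{"wx": 0,"wy": 0,"wz": 0,"dx": 7,"dy": 0,"dz": 0.1,"claw": 0.7},{"wx": 0,"wy": 0,"wz": 0,"dx": 10.5,"dy": 0,"dz": 0.1,"claw": 0.7},{"wx": 0,"wy": 0,"wz": 0,"dx": 13.2,"dy": 0,"dz": 0.1,"claw": 0.7},{"wx": 0,"wy": 0,"wz": 0,"dx": 14.3,"dy": 0,"dz": 0.1,"claw": 0.7},{"wx": 0,"wy": 0,"wz": 0,"dx": 14.7,"dy": 0,"dz": 0.1,"claw": 0.7},{"wx": 0,"wy": 0,"wz": 0,"dx": 14.7,"dy": 0,"dz": 0.1,"claw": 0.7}])

```text
clock: 45.2
tool_pos: [0.5011, 0.0361, 0.0742]
ee_rot: [0.5, -0.5, -0.5, -0.5]
force: [0.6, 0.2, -1.2]
grip_width: 0.463
```

Emit:
send_rows(targets=[{"wx": 0,"wy": 0,"wz": 0,"dx": 0.1,"dy": 0,"dz": 0,"claw": 0.7},{"wx": 0,"wy": 0,"wz": 0,"dx": 0.2,"dy": 0,"dz": 0,"claw": 0.7},{"wx": 0,"wy": 0,"wz": 0,"dx": 0.2,"dy": 0,"dz": 0,"claw": 0.7}])

```text
clock: 45.5
tool_pos: [0.5011, 0.0363, 0.0725]
ee_rot: [0.501, -0.499, -0.499, -0.5]
force: [0.7, -0.0, 0.6]
grip_width: 0.471
```

Emit:
send_rows(targets=[{"wx": 0,"wy": 0,"wz": 0,"dx": 0.1,"dy": 0,"dz": 0,"claw": 0.7},{"wx": 0,"wy": 0,"wz": 0,"dx": 0.15,"dy": 0,"dz": 0,"claw": 0.7},{"wx": 0,"wy": 0,"wz": 0,"dx": 0.15,"dy": 0,"dz": 0,"claw": 0.7}])

```text
clock: 45.8
tool_pos: [0.5019, 0.0364, 0.0724]
ee_rot: [0.501, -0.499, -0.499, -0.501]
force: [-1.8, 1.0, 9.4]
grip_width: 0.466
```

Emit:
send_rows(targets=[{"wx": 0,"wy": 0,"wz": 0,"dx": 0,"dy": 0,"dz": 0,"claw": 0.4},{"wx": 0,"wy": 0,"wz": 0,"dx": 0,"dy": 0,"dz": 0,"claw": 0.2},{"wx": 0,"wy": 0,"wz": 0,"dx": 0,"dy": 0,"dz": 0,"claw": 0},{"wx": 0,"wy": 0,"wz": 0,"dx": 0,"dy": 0,"dz": 0,"claw": 0},{"wx": 0,"wy": 0,"wz": 0,"dx": -2,"dy": 0,"dz": 0,"claw": 0},{"wx": 0,"wy": 0,"wz": 0,"dx": -6,"dy": 0,"dz": 0,"claw": 0},{"wx": 0,"wy": 0,"wz": 0,"dx": -10,"dy": 0,"dz": 0,"claw": 0},{"wx": 0,"wy": 0,"wz": 0,"dx": -14.5,"dy": 0,"dz": 0,"claw": 0}])

```text
clock: 46.6
tool_pos: [0.4992, 0.0366, 0.2151]
ee_rot: [-0.499, 0.501, 0.501, 0.499]
force: [0.7, 0.1, -0.6]
grip_width: 0.999
```

Emit:
send_rows(targets=[{"wx": 0,"wy": 0,"wz": 0,"dx": -2,"dy": 3,"dz": 0,"claw": 0},{"wx": 0,"wy": 0,"wz": 0,"dx": -4,"dy": 5,"dz": 3,"claw": 0},{"wx": 0,"wy": 0,"wz": 0,"dx": -4,"dy": 5,"dz": 5,"claw": 0},{"wx": 0,"wy": 0,"wz": 0,"dx": -4,"dy": 5,"dz": 5,"claw": 0},{"wx": 0,"wy": 0,"wz": 0,"dx": -4,"dy": 5,"dz": 5,"claw": 0}])

```text
clock: 47.1
tool_pos: [0.4499, 0.0864, 0.2544]
ee_rot: [-0.5, 0.5, 0.5, 0.499]
force: [-0.8, -0.9, -0.3]
grip_width: 1.003
```

Run:
```python
from h import *
d=snap("wrist","w29"); t=snap("top","t29"); s=snap("scene","s29"); st=robot.read_state();print(st["tool_pos"],st["force"],st["grip_width"],np.abs(st["joint_vel"]).max())
ref=dict(b=(.4383,.1133),y=(.4993,.0357),g=(.5151,.174))
for nm,D in (("wrist",d),("top",t),("scene",s)):
  for n,lo,hi,z in [("b",(110,150,60),(130,255,255),.108),("y",(20,150,60),(32,255,255),.108),("g",(50,120,50),(75,255,255),.111)]:
    for b in blobs(D["color"],lo,hi,40):
      p=onz(D,*b[1],z)
      if np.hypot(*(p[:2]-ref[n]))<.05: print(nm,n,b[0],p.round(4),(p[:2]-ref[n]).round(4))
crop(s,180,340,130,280,4,"s29c")
```

```text
[0.45009393 0.08581859 0.25398403] [ 0.05220451 -0.11436608  0.04606435] 1.001802741717585 0.003962217056241666
wrist b 1067 [0.4382 0.1164 0.108 ] [-0.0001  0.0031]
wrist y 1002 [0.5005 0.0382 0.108 ] [0.0012 0.0025]
wrist g 823 [0.514  0.1746 0.111 ] [-0.0011  0.0006]
top b 82 [0.4322 0.1184 0.108 ] [-0.0061  0.0051]
scene b 114 [0.4395 0.117  0.108 ] [0.0012 0.0037]
scene y 67 [0.5015 0.0377 0.108 ] [0.0022 0.002 ]
scene g 85 [0.5157 0.1759 0.111 ] [0.0006 0.0019]
```

View pics/w29.png

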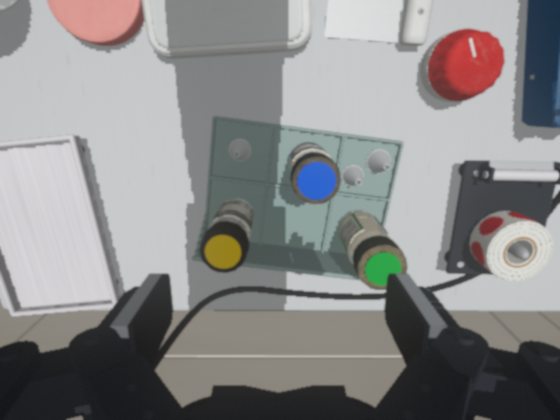

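View pics/s29c.png

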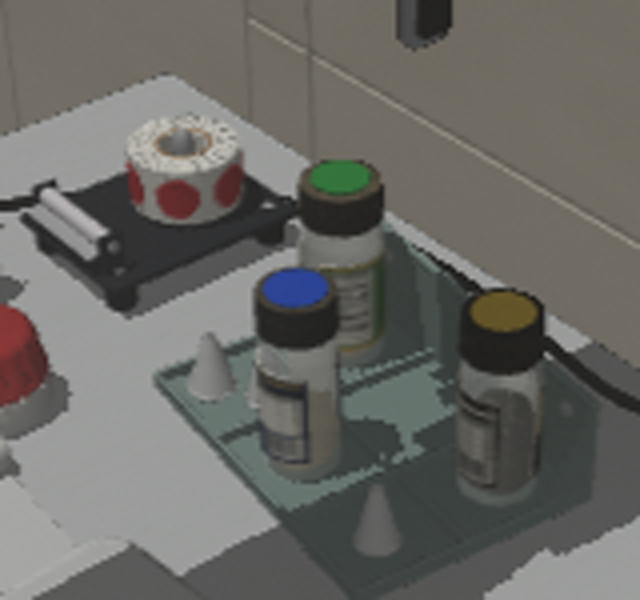

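All jars stand upright in their own bays within about 4 mm of where they started. The roll is seated and the robot is clear of everything, so I'm handing in.

Run:
```python
from rig import robot
print(robot.close_job())
```

```text
the job is handed in; nothing more can be done
None
```

The job is done and handed in at about 47 s, well inside the 125 s limit. `close_job` gives no verdict, so what follows rests on my own checks.

**What I did:** I moved the yellow, blue and green jars onto the aluminium tray. I then seated the roll on the spindle, stopping at about 7 N of contact on the seat. Finally I put each jar back in its own bay.

**Jars:** The last wrist and scene pictures show all three upright in their own bays. The measured offsets from their starting spots are about 3–4 mm for blue, 3 mm for yellow and 1–2 mm for green.

**Roll:** It lies flat with the spindle tip nearly centred in the bore.

**Robot:** The gripper was open, clear of everything and at rest when I handed in.

**Checks that disagreed:**
- The top camera put blue about 8 mm off. It found only about half the dot's pixels there, so I discounted that reading; the other two cameras agree with each other.
- The top camera gave no final reading for yellow or green.
- The scene camera placed the spindle about 5 mm off in y. I used the wrist and top values instead, and the insertion met no side contact.

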